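# Load the vacuum tray with brass castings, close it and pump it down

### The job

Take the cover off the vacuum unit's tray and set it down flat on the bench, then take every square-bodied brass casting out of the pan and lay them inside the tray, leaving the round foot in the pan. When all are in, put the cover back with its cut corners matching the tray's so that it sits fully home, then work the pump lever through four full strokes, all the way down and all the way back up each time. Finish with the cover still home and the lever up, and leave the hammer, spool and jar where they are.

Things in the scene. Friction and masses are not known exactly. Their poses are not given: they have to be found in the camera images.
- casting0_c (a point): brass casting 1 of up to 4 alike (3 or 4 are present): a baluster blank 62 mm long, square 28 x 28 mm body in the middle (34 mm long), slightly slimmer ends (26 mm). This point is its centre, 14 mm above what it lies on. Own x runs along its length; it may lie on any long face. 0.2 to 0.34 kg. Starts in the pan.
- casting1_c (a point): brass casting 2 of up to 4 alike (3 or 4 are present): a baluster blank 62 mm long, square 28 x 28 mm body in the middle (34 mm long), slightly slimmer ends (26 mm). This point is its centre, 14 mm above what it lies on. Own x runs along its length; it may lie on any long face. 0.2 to 0.34 kg. Starts in the pan.
- casting2_c (a point): brass casting 3 of up to 4 alike (3 or 4 are present): a baluster blank 62 mm long, square 28 x 28 mm body in the middle (34 mm long), slightly slimmer ends (26 mm). This point is its centre, 14 mm above what it lies on. Own x runs along its length; it may lie on any long face. 0.2 to 0.34 kg. Starts in the pan.
- casting3_c (a point): brass casting 4 of up to 4 alike (3 or 4 are present): a baluster blank 62 mm long, square 28 x 28 mm body in the middle (34 mm long), slightly slimmer ends (26 mm). This point is its centre, 14 mm above what it lies on. Own x runs along its length; it may lie on any long face. 0.2 to 0.34 kg. Starts in the pan.
- foot_c (a point): the one round brass foot in the pan: a stepped disc 48 mm across, 22 mm high, standing upright; this point is its centre, 11 mm above its underside. It stays in the pan.
- pan: open rectangular steel pan, fixed, 238 mm along its x by 288 mm along its y, rim 42 mm high, walls and floor 4 mm thick. Origin: centre of its underside, on the bench.
- tray_rim (a point): centre of the mouth of the vacuum unit's open steel tray (fixed), at rim height, 56 mm above the bench; z up. Inside 126 mm along this point's x, 150 mm along its y, 38 mm deep; walls 4 mm, so 134 x 158 mm outside. The two corners on its +x side are cut at 45 degrees (18 mm), the other two are square. It takes four castings in two rows of two, lengths along y.
- unit: the vacuum unit as a whole, fixed; origin below the tray centre on the bench, axes as tray_rim. The bench on the tray's +x side is clear for at least 280 mm from the tray centre. A hand pump stands on the same base, beyond the tray's -y side: its body is 125 to 195 mm from the tray centre and up to 115 mm high.
- cover_grip (a point): centre of the bar handle of the loose aluminium cover (0.36 to 0.54 kg). Bar 90 mm along this point's y, 16 mm wide, 16 mm high, free underneath but for two posts near its ends; its centre is 38 mm above the plate's top. Fully seated, the plate rests on the tray's rim and this point is 43 mm above tray_rim. Starts on the tray.
- cover_skirt (a point): the same cover: centre of its lower edge, 61 mm below the bar's centre. Outside 148 mm along its x, 172 mm along its y; plate 5 mm thick; an 18 mm skirt hangs below it and goes round the outside of the tray's walls with 4 mm clearance on each side. The two corners on its +x side are cut to match the tray's, so it fits only with cover +x to tray +x.
- lever (a joint): angle of the vacuum pump's sprung hand lever: 0 = up at rest (tilted 0.3 rad above level), 0.6 rad = fully down at its stop. A spring brings it back up by itself; pressing at the pad takes about 2 N at the top to 11 N at the bottom.
- lever_pad (a point): centre of the upper face of the flat rubber palm pad (66 mm along the lever, 46 mm wide) at the end of the pump lever. The lever points along the unit's -y, away from the tray; its pivot is 150 mm back from the pad, 100 mm above the bench, 160 mm from the tray centre. The pad is about 150 mm above the bench at rest and 64 mm at the bottom of the stroke.
- hammer: bystander: loose hammer lying on the bench, origin at its underside
- spool: bystander: grey spool, 72 mm across, 40 mm high, standing on the bench, origin at its underside
- jar: bystander: amber jar with steel cap, 68 mm across, 85 mm high, origin at its underside
Things that resemble listed ones, but are neither listed nor needed, are in the scene too. What is shaped like the part that bears casting3_c but grey or white is not meant.

How it is judged (in metres and radians):
On the way, in this order (a step that is already met when the one before it is completed fails the run):
1. the cover is off the tray and set down on the bench (height (world z) of cover_skirt below 0.012 m and angle between cover_grip's own z axis and vertical below 0.1 rad), for 0.2 s.
2. all castings that are present lie inside the tray (x of casting0_c in the frame of tray_rim between -0.066 and 0.066 m and y of casting0_c in the frame of tray_rim between -0.078 and 0.078 m and z of casting0_c in the frame of tray_rim between -0.045 and -0.008 m and x of casting1_c in the frame of tray_rim between -0.066 and 0.066 m and y of casting1_c in the frame of tray_rim between -0.078 and 0.078 m and z of casting1_c in the frame of tray_rim between -0.045 and -0.008 m and x of casting2_c in the frame of tray_rim between -0.066 and 0.066 m and y of casting2_c in the frame of tray_rim between -0.078 and 0.078 m and z of casting2_c in the frame of tray_rim between -0.045 and -0.008 m and x of casting3_c in the frame of tray_rim between -0.066 and 0.066 m and y of casting3_c in the frame of tray_rim between -0.078 and 0.078 m and z of casting3_c in the frame of tray_rim between -0.045 and -0.008 m), for 0.2 s.
3. the cover is fully seated on the tray (horizontal distance between cover_grip and tray_rim below 0.01 m and z of cover_grip in the frame of tray_rim between 0.038 and 0.047 m and angle between cover_grip's own z axis and vertical below 0.05 rad and angle between the y axis of cover_grip and the y axis of tray_rim, either way round below 0.12 rad), for 0.2 s.
4. first stroke: lever pushed down (beyond 0.5 rad) (value of joint lever above 0.5 rad), for 0.02 s.
5. first stroke: lever back up (below 0.08 rad) (value of joint lever below 0.08 rad), for 0.02 s.
6. second stroke: lever pushed down (beyond 0.5 rad) (value of joint lever above 0.5 rad), for 0.02 s.
7. second stroke: lever back up (below 0.08 rad) (value of joint lever below 0.08 rad), for 0.02 s.
8. third stroke: lever pushed down (beyond 0.5 rad) (value of joint lever above 0.5 rad), for 0.02 s.
9. third stroke: lever back up (below 0.08 rad) (value of joint lever below 0.08 rad), for 0.02 s.
10. fourth stroke: lever pushed down (beyond 0.5 rad) (value of joint lever above 0.5 rad), for 0.02 s.
At the end, for the whole second after the job is handed in: Every casting's centre is in the tray, 8 mm or more below its rim; cover seated: handle centre within 10 mm of the tray centre sideways and 38 to 47 mm above the rim, level within 0.05 rad, matched within 0.12 rad, at rest; lever up (below 0.08 rad); round foot in the pan (all of step 2 and all of step 3 and value of joint lever below 0.08 rad and linear speed of cover below 0.02 m/s and x of foot_c in the frame of pan between -0.118 and 0.118 m and y of foot_c in the frame of pan between -0.143 and 0.143 m and height (world z) of foot_c below 0.04 m); the robot touches nothing.
It fails at once if the hammer is moved more than 40 mm (distance of hammer from where it was at the start of the episode above 0.04 m).
It fails at once if the spool is moved more than 40 mm (distance of spool from where it was at the start of the episode above 0.04 m).
It fails at once if the jar is moved more than 40 mm (distance of jar from where it was at the start of the episode above 0.04 m).
Of casting0, casting1, casting2, casting3 only 3 to 4 are there at a start; the rules pass over those that are not, and their reading is None.
At some moment in a run one of cover may be knocked a few centimetres aside while the robot is not near it.
Once in a run the grip may slacken for a moment while it holds something.
It also fails if it takes over 208 s, if anything falls off the work surface, if the arm or the gripper's body presses on something with over 40 N, if the wrist force passes 120 N, or if a joint passes its speed limit or range.

### The arm

A 6-joint arm with a two-finger parallel gripper is mounted at the origin on the work surface. World frame = base frame: x ahead of the robot, y to its left, z up, the work surface at z = 0. Lengths are in mm, angles in degrees, forces in N, time in s.
With the tool pointing down it reaches from about 300 to 875 mm from the base axis. Payload 6.4 kg.
Tool frame: the origin (TCP) lies at the very end of the fingers, on their centre line; the grasp point (between the pads) lies 19 mm behind it (bot.hold_point_z is the distance from the TCP to the grasp point, in mm); z points along the fingers, y is the direction in which the jaws open and shut (so a half turn about z gives the same grasp; the last joint's range is limited). The gripper opens to 88 mm and grips with 3 to 60 N. Pads are 18 mm wide; open, the fingers measure 123 mm over their backs; the gripper's body (75 mm by 187 mm) begins 45 mm behind the grasp point.
Start: joints at [51.606, 10.359, 92.074, -0, 77.567, -11.82], TCP at [257.218, 514.276, 238.714] pointing down, gripper open.
Joint ranges: [-171.53, 171.53], [-51.25, 118.39], [17.06, 147.69], [-65.23, 245.23], [0, 150.52], [-178.68, 178.68]. Speed limits (degrees/s): [147.25, 147.25, 172.46, 180, 180, 180].

### API

Orientations are given as [roll, pitch, yaw] about the fixed x, y, z axes, in that order (R = Rz(yaw) Ry(pitch) Rx(roll)).
In Python, from bench import bot, cams gives the robot as it stands. The module is installed in compiled form; this text tells all that it offers.
- The arm moves only by the tool move_arm, never from a script. Its argument "plan" is text: rows parted by semicolons, each of 7 numbers parted by spaces: the turn, a rotation vector about the tool's x, y, z in degrees, then the shift along the tool's x, y, z in m, then the opening, from -1 (shut) to 1 (fully open), so that 0 is half open. A call has 1 to 5 rows; each row is the pose to reach, as a shift and turn from the pose measured when the call began, along the tool's axes at that moment; what a row does not reach only later rows make up. A row lasts 1/10 s, in which the tool goes at most 50 mm and 8.59 degrees, less where a joint would pass 70% of its speed; a pose out of reach is approached as far as the arm can. A call with a gripper value outside its range is refused whole. The fingers move at their own pace and stop on an object; "squeeze" is the grip in N (left out, the last holds). Time passes only in rows, so rows that repeat a pose let the fingers close. It gives the time, the measured TCP pose, the force and the opening at its end, in the units of the state.
- bot.state(): the state, without advancing time (a new reading comes with each control period).
- cams.get_image(name): name is "side" or "top" or "wrist"; returns the picture (420x560x3 uint8, red, green, blue); there is no depth.
- cams.camera_info(name): a dict with "fov_y" (degrees; the focal length in pixels is half the picture's height over the tangent of half this angle, whatever the lens; pixels are square), "cx", "cy" (the principal point, pixels), "origin" and "orientation" of the camera in the world; the wrist camera has in their place "T_tool_cam" (4x4, takes a point from camera to tool coordinates, whose origin is the TCP and whose axes are the flange's). Camera axes: x right, y down, z forward; pixel columns grow to the right and rows downward; lengths in mm; the calibration is good to about 2 mm. A picture is of the moment at which its call begins: read the wrist's pose just before it. camera_info takes no time and is no camera call.
- bot.job_done(): hands the job in, once; it reports no verdict.
The state is a dict: "time": time; "q": joint angles; "joint_velocities": joint speeds; "joint_torque": joint torques, N m; "eef_pos": TCP position; "ee_rot": TCP orientation; "ft_force": force on the tool from outside, world axes, zero at the start; "ft_torque": the same for the moment, N m; "finger_gap": finger opening in mm.
Only numpy, scipy, OpenCV 4.12 (cv2) and the standard library are available. Lean on these libraries where they do the work, as an engineer would, in place of code of your own. Each camera call takes 0.05 s, during which the arm holds its last target.

## Working session

There is one attempt and no reset: what is moved stays moved. The work goes in short steps, Python scripts to look and compute and a tool call to move; the robot and the scene stay as the last step left them, time stands still between calls to the robot, and variables do not carry over. Pictures are saved under pics/ and viewed, and the job is handed in when it is done.

Besides the shell and the picture viewer there is one more tool, called after "Request:" by a JSON object that holds its "op" and its "data". move_arm: Moves the arm, as the interface text tells. Its arguments: {"type":"object","properties":{"plan":{"type":"string"},"squeeze":{"type":"number"}},"required":["plan"]}

```bash
mkdir -p pics
python3 - <<'E'
from bench import bot,cams
import cv2
print(bot.state(), bot.hold_point_z)
for n in ["side","top","wrist"]:
    im=cams.get_image(n); cv2.imwrite(f"pics/{n}0.png",im[:,:,::-1]); print(n,cams.camera_info(n))
E
```

```text
{'time': 0.0, 'q': array([ 5.16061760e+01,  1.04010220e+01,  9.21304714e+01, -1.11506576e-03,
        7.75649596e+01, -1.18198483e+01]), 'joint_velocities': array([-0.01660212, -0.00042441, -0.01867399, -0.04869716,  0.08913795,
       -0.08118142]), 'joint_torque': array([-1.03530485e-03, -4.33851850e+01, -3.41849506e+01,  7.01916497e-02,
        3.86450335e-02, -1.07043377e-04]), 'eef_pos': array([256.88813021, 513.84911194, 237.8286626 ]), 'ee_rot': array([-1.79905369e+02, -1.86915225e-02,  1.53426250e+02]), 'ft_force': array([0.21382018, 0.06291239, 0.08481256]), 'ft_torque': array([-0.00020912, -0.0710121 ,  0.00348764]), 'finger_gap': 88.24528315764275} 18.700000000000003
side {'fov_y': 53.66611650796953, 'cx': 274.35427248888993, 'cy': 207.56742969276394, 'origin': array([ 174.13474999,  829.68754119, 1093.50523821]), 'orientation': array([-139.80061755,    0.54425028, -156.45627319])}
top {'fov_y': 52.12658773898253, 'cx': 281.5816679574384, 'cy': 209.94840266288654, 'origin': array([ 407.121553  ,   77.03929578, 1256.84839547]), 'orientation': array([-175.55145512,   -0.33477654,  -90.50121654])}
wrist {'fov_y': 63.19483616037679, 'cx': 281.02916547226454, 'cy': 211.5954776611627, 'T_tool_cam': array([[-1.00381243e-03, -9.51438462e-01, -3.07837369e-01,
         7.87366765e+01],
       [ 9.99998964e-01, -6.37437763e-04, -1.29070940e-03,
         1.37659576e-01],
       [ 1.03180341e-03, -3.07838346e-01,  9.51438116e-01,
        -1.46185374e+02],
       [ 0.00000000e+00,  0.00000000e+00,  0.00000000e+00,
         1.00000000e+00]])}
```

View pics/top0.png

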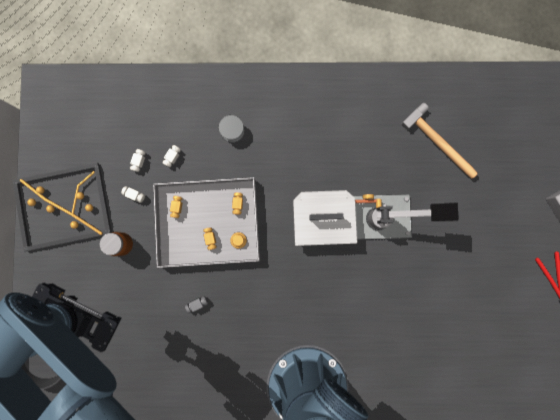

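View pics/side0.png

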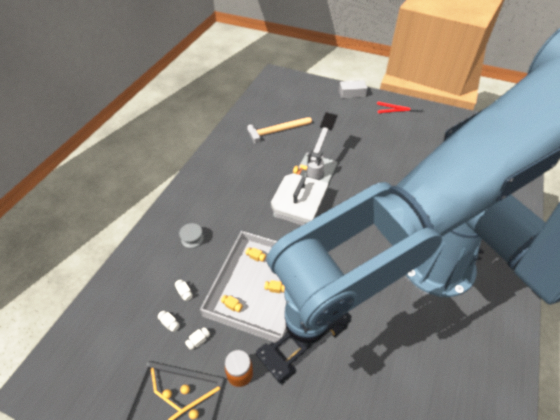

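View pics/wrist0.png

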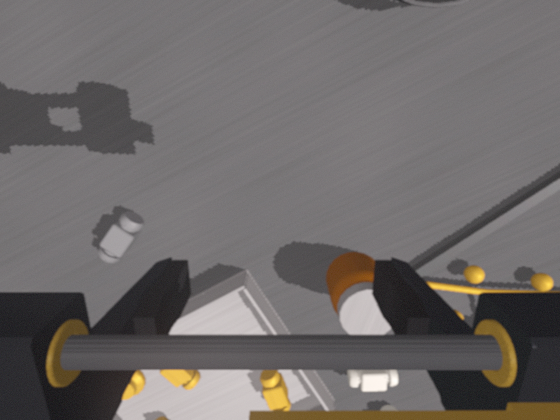

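```bash
cat > h.py <<'E'
from bench import bot,cams
import numpy as np, cv2
from scipy.spatial.transform import Rotation as R
np.set_printoptions(precision=1,suppress=True)
def Trpy(p,o):
    T=np.eye(4);T[:3,:3]=R.from_euler('xyz',o,degrees=True).as_matrix();T[:3,3]=p;return T
def cam(n,st=None):
    i=cams.camera_info(n)
    f=210/np.tan(np.radians(i['fov_y']/2))
    if n=='wrist':
        st=st or bot.state()
        T=Trpy(st['eef_pos'],st['ee_rot'])@i['T_tool_cam']
    else: T=Trpy(i['origin'],i['orientation'])
    return T,f,i['cx'],i['cy']
def px2w(c,u,v,z):
    T,f,cx,cy=c
    d=T[:3,:3]@np.array([(u-cx)/f,(v-cy)/f,1]); p=T[:3,3]
    return p+d*(z-p[2])/d[2]
def w2px(c,P):
    T,f,cx,cy=c
    q=np.linalg.inv(T)@np.append(P,1); return np.array([cx+f*q[0]/q[2],cy+f*q[1]/q[2]])
def shot(n,name):
    st=bot.state(); im=cams.get_image(n)[:,:,::-1].copy(); cv2.imwrite('pics/'+name,im); return im,cam(n,st)
E
python3 - <<'E'
from h import *
im=cv2.imread('pics/top0.png')
a=cv2.resize(im[150:290,140:480],None,fx=2.3,fy=2.3,interpolation=cv2.INTER_CUBIC);cv2.imwrite('pics/z0.png',a)
c=cam('top')
for n,u,v,z in [('panTL',154,187,42),('panTR',256,179,42),('panBR',259,264,42),('panBL',157,268,42),('c',177,207,18),('c',237,203,18),('c',209,238,18),('foot',238,240,26),('cov TL',294,193,61),('BL',294,245,61),('BR',357,243,61),('TR',357,193,61),('grip',327,217,99),('pad',444,212,150),('spool',231,128,40),('hamhead',416,115,20),('hamend',475,177,15),('jar',112,244,85)]:
    print(n,px2w(c,u,v,z))
E
```

```text
panTL [570.1 431.5  42. ]
panTR [590.7 141.3  42. ]
panBR [349.8 133.9  42. ]
panBL [341.2 419.8  42. ]
c [514.5 371.3  18. ]
c [524.7 197.9  18. ]
c [424.2 278.5  18. ]
foot [417.7 194.3  26. ]
cov TL [547.4  34.   61. ]
BL [402.2  35.6  61. ]
BR [ 406.2 -139.6   61. ]
TR [ 546.  -142.7   61. ]
grip [477.  -53.1  99. ]
pad [ 484.4 -350.9  150. ]
spool [739.9 212.9  40. ]
hamhead [ 780.5 -329.4   20. ]
hamend [ 595.7 -497.9   15. ]
jar [409.3 530.5  85. ]
```

View pics/z0.png

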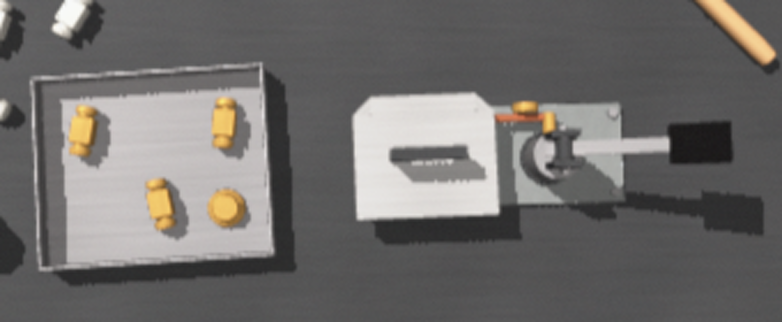

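```bash
cat >> h.py <<'E'
def go(x,y,z,yaw,n=5,grip=1.0,tilt=0):
    """print rows for a straight move, capped to 45mm and 8 deg per row"""
    st=bot.state(); A=Trpy(st['eef_pos'],st['ee_rot']); B=Trpy([x,y,z],[180,tilt,yaw])
    D=np.linalg.inv(A)@B; rv=np.degrees(R.from_matrix(D[:3,:3]).as_rotvec()); t=D[:3,3]/1000
    N=max(np.linalg.norm(t)/.045,np.linalg.norm(rv)/8,1)
    rows=[]
    for k in range(1,n+1):
        s=min(1,k/min(max(N,1),1e9))
        rows.append(' '.join(['%.1f'%a for a in rv*s]+['%.4f'%a for a in t*s]+['%g'%grip]))
    print('N=%.1f'%N,'dt',t*1000,'rv',rv); print('; '.join(rows))
def say():
    st=bot.state(); print(st['time'],st['eef_pos'],st['ee_rot'],st['ft_force'],'gap %.1f'%st['finger_gap'],st['q'])
E
python3 -c "
from h import *
go(480,-30,320,90)"
```

```text
N=13.2 dt [-442.8 -386.8  -81.6] rv [-0.1  0.  63.4]
-0.0 0.0 4.8 -0.0336 -0.0293 -0.0062 1; -0.0 0.0 9.6 -0.0671 -0.0586 -0.0124 1; -0.0 0.0 14.4 -0.1007 -0.0880 -0.0186 1; -0.0 0.0 19.2 -0.1343 -0.1173 -0.0247 1; -0.0 0.0 24.0 -0.1678 -0.1466 -0.0309 1
```

Request:
{"op": "move_arm", "data": {"plan": "0 0 5 -0.033 -0.029 -0.016 1; 0 0 10 -0.067 -0.058 -0.032 1; 0 0 15 -0.1 -0.088 -0.048 1; 0 0 20 -0.134 -0.117 -0.064 1; 0 0 25 -0.168 -0.147 -0.08 1"}}

```text
time: 0.65
eef_pos: [341.6, 305.8, 318.6]
ee_rot: [-179.9, 0.0, 128.3]
ft_force: [1.7, 0.2, 0.5]
finger_gap: 88.0
```

```bash
python3 -c "
from h import *
say();go(480,-30,320,90)"
```

```text
0.65 [341.6 305.8 318.6] [-179.9    0.   128.3] [1.7 0.2 0.5] gap 88.0 [ 27.   -8.5 102.   -0.   86.6 -11.3]
N=8.1 dt [-349.4  -99.3   -1.1] rv [-0.1  0.  38.3]
-0.0 0.0 4.7 -0.0433 -0.0123 -0.0001 1; -0.0 0.0 9.5 -0.0866 -0.0246 -0.0003 1; -0.0 0.0 14.2 -0.1299 -0.0369 -0.0004 1; -0.0 0.0 19.0 -0.1731 -0.0492 -0.0006 1; -0.0 0.0 23.7 -0.2164 -0.0615 -0.0007 1
```

Request:
{"op": "move_arm", "data": {"plan": "0 0 5 -0.043 -0.012 0 1; 0 0 10 -0.087 -0.025 0 1; 0 0 14 -0.13 -0.037 0 1; 0 0 19 -0.173 -0.049 0 1; 0 0 24 -0.216 -0.061 0 1"}}

```text
time: 1.15
eef_pos: [427.6, 96.7, 318.8]
ee_rot: [-180.0, 0.1, 104.1]
ft_force: [0.2, 0.8, 0.1]
finger_gap: 88.3
```

```bash
python3 -c "
from h import *
say();go(480,-30,320,90)"
```

```text
1.15 [427.6  96.7 318.8] [-180.     0.1  104.1] [0.2 0.8 0.1] gap 88.3 [ -2.8 -11.4 104.5  -0.1  87.  -16.8]
N=3.0 dt [-135.6   20.1   -1.1] rv [-0.   0.1 14.1]
-0.0 0.0 4.6 -0.0445 0.0066 -0.0004 1; -0.0 0.0 9.2 -0.0890 0.0132 -0.0007 1; -0.0 0.1 13.8 -0.1335 0.0198 -0.0011 1; -0.0 0.1 14.1 -0.1356 0.0201 -0.0011 1; -0.0 0.1 14.1 -0.1356 0.0201 -0.0011 1
```

Request:
{"op": "move_arm", "data": {"plan": "0 0 5 -0.044 0.007 0 1; 0 0 9 -0.09 0.013 0 1; 0 0 14 -0.136 0.02 0 1; 0 0 14.1 -0.136 0.02 0 1; 0 0 14.1 -0.136 0.02 0 1"}}

```text
time: 1.65
eef_pos: [479.9, -31.1, 318.3]
ee_rot: [-179.9, 0.0, 89.8]
ft_force: [-0.3, -0.2, -0.7]
finger_gap: 88.3
```

```bash
python3 -c "
from h import *
say();shot('wrist','w1.png');shot('top','t1.png')"
```

```text
1.65 [479.9 -31.1 318.3] [-179.9    0.    89.8] [-0.3 -0.2 -0.7] gap 88.3 [-17.9  -5.3  99.2  -0.   86.2 -17.7]
```

View pics/w1.png

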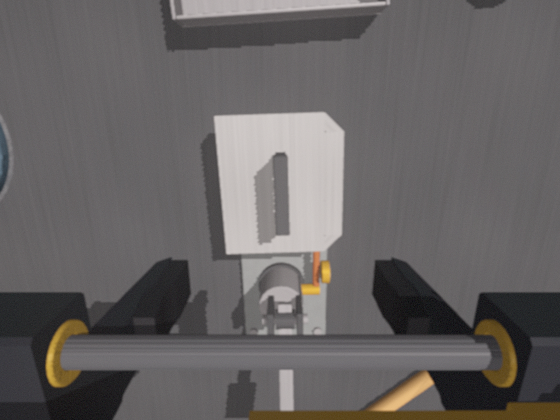

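View pics/t1.png

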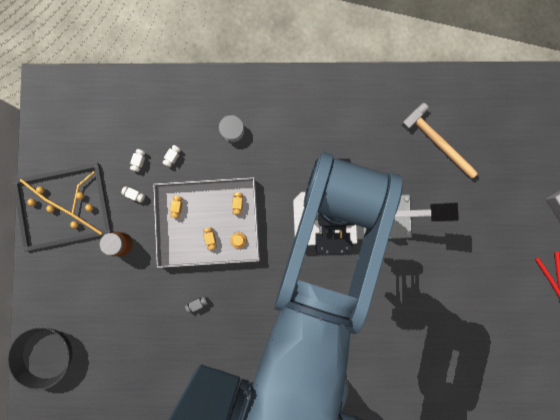

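Run:
```python
from h import *
im=cv2.imread('pics/w1.png')
a=cv2.resize(im[100:265,200:360],None,fx=4,fy=4,interpolation=cv2.INTER_CUBIC)[:600];cv2.imwrite('pics/z1.png',cv2.resize(im[95:265,195:365],(600,600),interpolation=cv2.INTER_CUBIC))
c=cam('wrist')
for u,v,z in [(215,117,61),(325,113,61),(343,131,61),(340,237,61),(323,251,61),(225,254,61),(281,153,107),(283,235,107)]: print(u,v,px2w(c,u,v,z))
```

```text
215 117 [404.7  32.2  61. ]
325 113 [530.1  36.5  61. ]
343 131 [551.6  16.5  61. ]
340 237 [ 555.2 -115.4   61. ]
323 251 [ 534.2 -134.9   61. ]
225 254 [ 407.3 -139.2   61. ]
281 153 [480.2  -2.  107. ]
283 235 [482.4 -94.1 107. ]
```

View pics/z1.png

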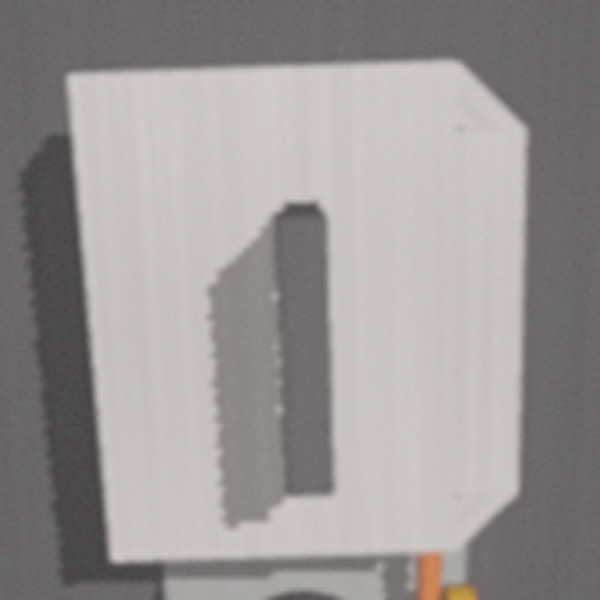

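```bash
python3 -c "
from h import *
go(480.5,-50,80,91.5,n=10)"
```

```text
N=5.3 dt [-20.3   1.1 238.6] rv [-0.1  0.  -1.5]
-0.0 0.0 -0.3 -0.0038 0.0002 0.0448 1; -0.0 0.0 -0.6 -0.0076 0.0004 0.0897 1; -0.0 0.0 -0.8 -0.0115 0.0006 0.1345 1; -0.0 0.0 -1.1 -0.0153 0.0009 0.1793 1; -0.1 0.0 -1.4 -0.0191 0.0011 0.2242 1; -0.1 0.0 -1.5 -0.0203 0.0011 0.2386 1; -0.1 0.0 -1.5 -0.0203 0.0011 0.2386 1; -0.1 0.0 -1.5 -0.0203 0.0011 0.2386 1; -0.1 0.0 -1.5 -0.0203 0.0011 0.2386 1; -0.1 0.0 -1.5 -0.0203 0.0011 0.2386 1
```

Request:
{"op": "move_arm", "data": {"plan": "0 0 -0.5 -0.019 0.001 0.045 1; 0 0 -1.5 -0.019 0.001 0.09 1; 0 0 -1.5 -0.02 0.001 0.135 1; 0 0 -1.5 -0.02 0.001 0.165 1; 0 0 -1.5 -0.02 0.001 0.17 1"}}

```text
time: 2.25
eef_pos: [477.4, -47.1, 145.1]
ee_rot: [-179.5, -0.1, 91.7]
ft_force: [0.0, 1.2, -0.2]
finger_gap: 88.1
```

```bash
python3 -c "
from h import *
say();shot('wrist','w2.png')
go(480.5,-50,80,91.5)"
```

```text
2.25 [477.4 -47.1 145.1] [-179.5   -0.1   91.7] [ 0.   1.2 -0.2] gap 88.1 [-19.8   4.8 110.   -0.   65.7 -21.5]
N=1.5 dt [-2.4  2.2 66.6] rv [-0.3 -0.1  0.2]
-0.2 -0.1 0.1 -0.0016 0.0015 0.0449 1; -0.3 -0.1 0.2 -0.0024 0.0022 0.0666 1; -0.3 -0.1 0.2 -0.0024 0.0022 0.0666 1; -0.3 -0.1 0.2 -0.0024 0.0022 0.0666 1; -0.3 -0.1 0.2 -0.0024 0.0022 0.0666 1
```

View pics/w2.png

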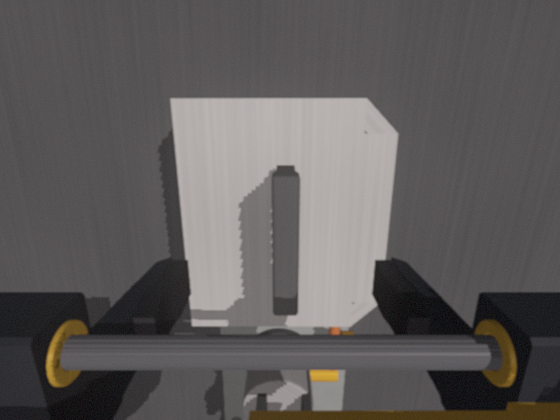

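Request:
{"op": "move_arm", "data": {"plan": "-0.3 0 0 -0.002 0.002 0.035 1; -0.3 0 0 -0.002 0.002 0.06 1; -0.3 0 0 -0.002 0.002 0.066 1; -0.3 0 0 -0.002 0.002 0.066 0; -0.3 0 0 -0.002 0.002 0.066 -0.4", "squeeze": 10}}

```text
time: 2.8
eef_pos: [481.9, -49.8, 82.7]
ee_rot: [179.8, -0.0, 91.7]
ft_force: [0.3, -0.0, 0.5]
finger_gap: 74.5
```

Request:
{"op": "move_arm", "data": {"plan": "0 0 0 0 0 0 -1; 0 0 0 0 0 0 -1; 0 0 0 0 0 0 -1; 0 0 0 0 0 0 -1; 0 0 0 0 0 0 -1", "squeeze": 10}}

```text
time: 3.3
eef_pos: [481.9, -49.8, 82.8]
ee_rot: [179.8, -0.0, 91.7]
ft_force: [-0.3, -0.7, 0.3]
finger_gap: 34.3
```

```bash
python3 -c "
from h import *
say()"
```

```text
3.3 [481.9 -49.8  82.8] [179.8  -0.   91.7] [-0.3 -0.7  0.3] gap 34.3 [-20.   10.8 111.9   0.1  57.2 -21.8]
```

Request:
{"op": "move_arm", "data": {"plan": "0 0 0 0 0 0 -1; 0 0 0 0 0 0 -1; 0 0 0 0 0 0 -1; 0 0 0 0 0 0 -1; 0 0 0 0 0 0 -1", "squeeze": 10}}

```text
time: 3.8
eef_pos: [481.4, -49.8, 82.6]
ee_rot: [179.9, -0.0, 91.7]
ft_force: [-3.0, 0.9, 1.9]
finger_gap: 16.0
```

Request:
{"op": "move_arm", "data": {"plan": "0 0 0 0 0 0 -1; 0 0 0 0 0 0 -1; 0 0 0 0 0 0 -1", "squeeze": 40}}

```text
time: 4.1
eef_pos: [481.4, -49.8, 82.6]
ee_rot: [179.9, -0.0, 91.7]
ft_force: [-1.4, -0.5, 1.9]
finger_gap: 15.4
```

```bash
python3 -c "
from h import *
say()"
```

```text
4.1 [481.4 -49.8  82.6] [179.9  -0.   91.7] [-1.4 -0.5  1.9] gap 15.4 [-20.   10.8 111.9   0.1  57.2 -21.8]
```

Request:
{"op": "move_arm", "data": {"plan": "0 0 0 0 0 -0.008 -1; 0 0 0 0 0 -0.018 -1; 0 0 0 0 0 -0.028 -1; 0 0 0 0 0 -0.038 -1; 0 0 0 0 0 -0.042 -1"}}

```text
time: 4.6
eef_pos: [482.3, -50.1, 126.4]
ee_rot: [179.8, 0.0, 91.7]
ft_force: [0.8, -0.0, -4.7]
finger_gap: 15.3
```

```bash
python3 -c "
from h import *
say();shot('wrist','w3.png')
go(670,-50,124,91.5,n=8,grip=-1)"
```

```text
4.6 [482.3 -50.1 126.4] [179.8   0.   91.7] [ 0.8 -0.  -4.7] gap 15.3 [-20.    6.6 110.6   0.1  62.6 -21.8]
N=4.2 dt [ -5.5 187.6   3.3] rv [0.3 0.  0.2]
0.1 0.0 0.0 -0.0013 0.0450 0.0008 -1; 0.1 0.0 0.1 -0.0026 0.0899 0.0016 -1; 0.2 0.0 0.1 -0.0039 0.1349 0.0024 -1; 0.2 0.0 0.2 -0.0053 0.1799 0.0032 -1; 0.3 0.0 0.2 -0.0055 0.1876 0.0033 -1; 0.3 0.0 0.2 -0.0055 0.1876 0.0033 -1; 0.3 0.0 0.2 -0.0055 0.1876 0.0033 -1; 0.3 0.0 0.2 -0.0055 0.1876 0.0033 -1
```

View pics/w3.png

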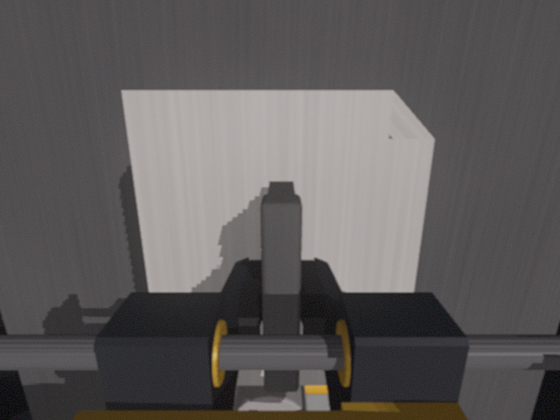

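Held level: the cover fills (123,92)-(430,290), with the handle centred at column 281. Moving outward (+x) by 190 mm.

Request:
{"op": "move_arm", "data": {"plan": "0 0 0 -0.001 0.03 0.003 -1; 0 0 0 -0.003 0.07 0.003 -1; 0 0 0 -0.004 0.11 0.003 -1; 0 0 0 -0.005 0.15 0.003 -1; 0 0 0 -0.005 0.187 0.003 -1"}}

```text
time: 5.15
eef_pos: [670.9, -49.5, 123.7]
ee_rot: [179.8, 0.0, 91.7]
ft_force: [0.7, -0.4, -3.0]
finger_gap: 15.8
```

Request:
{"op": "move_arm", "data": {"plan": "0 0 0 0 0 0.02 -1; 0 0 0 0 0 0.045 -1; 0 0 0 0 0 0.06 -1; 0 0 0 0 0 0.07 -1; 0 0 0 0 0 0.074 -1"}}

```text
time: 5.65
eef_pos: [670.3, -49.5, 48.4]
ee_rot: [179.9, -0.0, 91.7]
ft_force: [0.5, 0.5, -3.6]
finger_gap: 15.5
```

```bash
python3 -c "
from h import *
say()"
```

```text
5.65 [670.3 -49.5  48.4] [179.9  -0.   91.7] [ 0.5  0.5 -3.6] gap 15.5 [-14.3  34.2  83.7   0.   62.  -16. ]
```

Request:
{"op": "move_arm", "data": {"plan": "0 0 0 0 0 0.0015 -1; 0 0 0 0 0 0.003 -1; 0 0 0 0 0 0.004 -1; 0 0 0 0 0 0.004 -1"}}

```text
time: 6.05
eef_pos: [670.7, -49.5, 45.1]
ee_rot: [179.8, 0.0, 91.7]
ft_force: [0.1, -1.0, -3.3]
finger_gap: 15.3
```

Request:
{"op": "move_arm", "data": {"plan": "0 0 0 0 0 0.001 -1; 0 0 0 0 0 0.002 -1; 0 0 0 0 0 0.002 -1; 0 0 0 0 0 0.002 -1"}}

```text
time: 6.45
eef_pos: [671.1, -49.6, 44.7]
ee_rot: [179.8, 0.0, 91.7]
ft_force: [-4.7, 0.1, 4.6]
finger_gap: 15.6
```

Request:
{"op": "move_arm", "data": {"plan": "0 0 0 0 0 0 -0.2; 0 0 0 0 0 0 0; 0 0 0 0 0 0 0.2; 0 0 0 0 0 0 0.2; 0 0 0 0 0 0 0.2"}}

```text
time: 6.95
eef_pos: [671.1, -49.6, 44.6]
ee_rot: [179.8, 0.0, 91.7]
ft_force: [-0.7, -0.4, 1.6]
finger_gap: 52.1
```

Request:
{"op": "move_arm", "data": {"plan": "0 0 0 0 0 -0.03 0.2; 0 0 0 0 0 -0.07 0.2; 0 0 0 0 0 -0.11 0.2; 0 0 0 0 0 -0.155 0.2; 0 0 0 0 0 -0.2 0.2"}}

```text
time: 7.45
eef_pos: [670.0, -49.4, 246.0]
ee_rot: [179.8, 0.0, 91.7]
ft_force: [0.6, -0.4, 0.3]
finger_gap: 52.9
```

```bash
python3 -c "
from h import *
say();shot('wrist','w4.png')
shot('top','t4.png')
go(470,270,330,90,n=9,grip=.2)"
```

```text
7.45 [670.  -49.4 246. ] [179.8   0.   91.7] [ 0.6 -0.4  0.3] gap 52.9 [-14.3  22.1  76.6   0.   81.1 -16. ]
N=8.6 dt [ 325.9 -193.1  -81.2] rv [1.  0.2 1.7]
0.1 0.0 0.2 0.0379 -0.0224 -0.0094 0.2; 0.2 0.1 0.4 0.0757 -0.0449 -0.0189 0.2; 0.3 0.1 0.6 0.1136 -0.0673 -0.0283 0.2; 0.5 0.1 0.8 0.1514 -0.0897 -0.0377 0.2; 0.6 0.1 1.0 0.1893 -0.1122 -0.0472 0.2; 0.7 0.2 1.2 0.2271 -0.1346 -0.0566 0.2; 0.8 0.2 1.4 0.2650 -0.1570 -0.0660 0.2; 0.9 0.2 1.6 0.3028 -0.1795 -0.0755 0.2; 1.0 0.2 1.7 0.3259 -0.1931 -0.0812 0.2
```

View pics/w4.png

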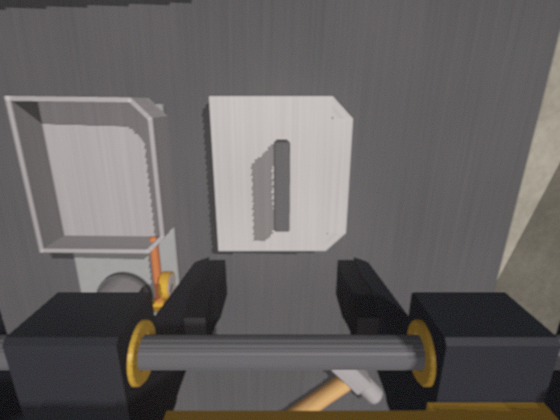

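View pics/t4.png

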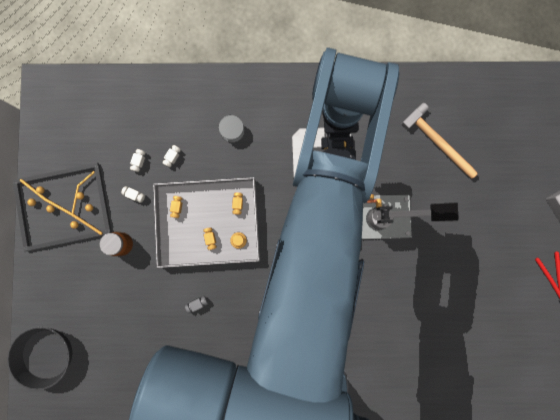

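Request:
{"op": "move_arm", "data": {"plan": "0 0 0 0.038 -0.022 -0.01 0.2; 0 0 0.5 0.076 -0.045 -0.02 0.2; 0 0 0.7 0.115 -0.067 -0.03 0.2; 0 0 0.8 0.153 -0.09 -0.04 0.2; 0 0 1 0.19 -0.112 -0.05 0.2"}}

```text
time: 8.05
eef_pos: [554.2, 137.8, 300.3]
ee_rot: [179.1, 0.2, 90.7]
ft_force: [0.7, -0.4, 0.3]
finger_gap: 52.8
```

```bash
python3 -c "
from h import *
say()
go(465,295,340,90,n=5,grip=.2)"
```

```text
8.05 [554.2 137.8 300.3] [179.1   0.2  90.7] [ 0.7 -0.4  0.3] gap 52.8 [ 2.2  6.6 89.1 -0.3 83.3  1.5]
N=4.1 dt [158.1 -86.6 -41.7] rv [0.9 0.2 0.7]
0.2 0.1 0.2 0.0385 -0.0211 -0.0101 0.2; 0.5 0.1 0.3 0.0769 -0.0421 -0.0203 0.2; 0.7 0.2 0.5 0.1154 -0.0632 -0.0304 0.2; 0.9 0.2 0.7 0.1538 -0.0842 -0.0406 0.2; 0.9 0.2 0.7 0.1581 -0.0866 -0.0417 0.2
```

Request:
{"op": "move_arm", "data": {"plan": "0.2 0 0 0.038 -0.021 -0.01 0.2; 0.5 0 0.3 0.076 -0.042 -0.02 0.2; 0.7 0 0.5 0.115 -0.063 -0.03 0.2; 0.9 0 0.7 0.145 -0.08 -0.04 0.2; 0.9 0.2 0.7 0.158 -0.087 -0.042 0.2"}}

```text
time: 8.55
eef_pos: [463.2, 297.4, 341.0]
ee_rot: [179.9, -0.1, 90.2]
ft_force: [0.2, -0.8, -0.1]
finger_gap: 52.6
```

```bash
python3 -c "
from h import *
say()
im,c=shot('wrist','w5.png')
cv2.imwrite('pics/z5.png',cv2.resize(im[20:320,100:460],None,fx=2,fy=2,interpolation=cv2.INTER_CUBIC))
hsv=cv2.cvtColor(im,cv2.COLOR_BGR2HSV)
m=cv2.inRange(hsv,(8,120,80),(35,255,255)); m[290:]=0
n,l,s,ce=cv2.connectedComponentsWithStats(m)
for i in range(1,n):
  if s[i,4]>80:
    ys,xs=np.where(l==i); r=cv2.minAreaRect(np.stack([xs,ys],1).astype(np.float32))
    pw=px2w(c,*r[0],18); b=cv2.boxPoints(r); bw=[px2w(c,*p,18)[:2] for p in b]
    print(s[i,4],r,pw); print(np.array(bw).tolist())
"
```

```text
8.55 [463.2 297.4 341. ] [179.9  -0.1  90.2] [ 0.2 -0.8 -0.1] gap 52.6 [20.3  3.3 88.2  0.  88.4 20.2]
933 ((321.4729919433594, 103.16217041015625), (47.67570877075195, 21.86506462097168), 9.462322235107422) [517.3 374.2  18. ]
[[484.2871211821157, 365.55589244915666], [488.521828056096, 392.31698458844414], [549.9534008948957, 382.82335934341], [546.8462872245765, 355.70045067677086]]
829 ((251.6647186279297, 177.24119567871094), (21.150720596313477, 45.0130729675293), 77.47119140625) [423.4 275.3  18. ]
[[389.81460079517353, 282.904517465174], [451.099052052699, 296.67150337086304], [457.35159094599965, 267.5240938158653], [394.94266304009875, 253.2259378663768]]
700 ((250.300048828125, 228.40005493164062), (29.516096115112305, 29.06888198852539), 26.56505012512207) [419.5 198.7  18. ]
[[390.14539992477285, 188.58845007022362], [410.64594682921273, 228.91655138303358], [448.5351437972639, 208.78364901447188], [428.7382571149307, 167.41582398112337]]
781 ((322.66766357421875, 230.32058715820312), (42.79664611816406, 21.858503341674805), 4.398705005645752) [525.9 195.9  18. ]
[[493.5858519575544, 181.15708653439776], [495.3569929235932, 215.3818138488801], [557.6923469201547, 210.43548745253253], [557.2466588019126, 175.9950791240092]]
```

View pics/z5.png

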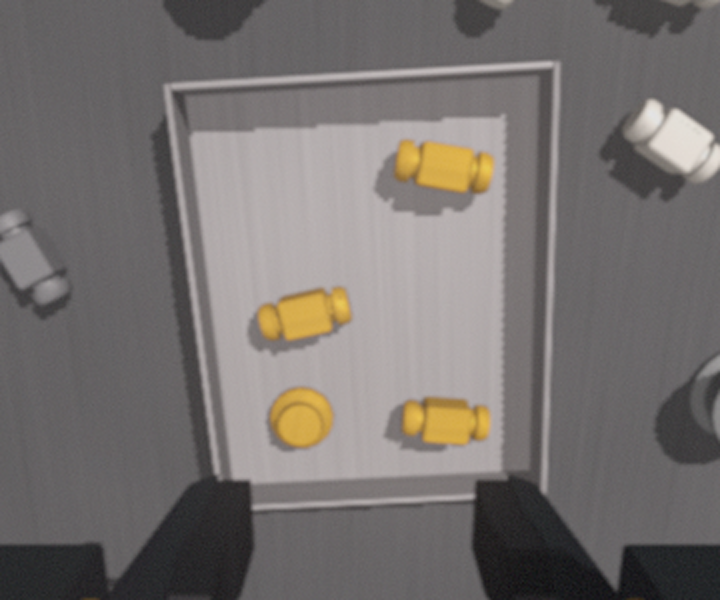

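```bash
python3 -c "
from h import *
go(517,374,160,171,n=5,grip=0)"
```

```text
N=10.1 dt [ 75.7  54.1 180.9] rv [  0.1  -0.  -80.8]
0.0 -0.0 -8.0 0.0075 0.0054 0.0179 0; 0.0 -0.0 -16.0 0.0150 0.0107 0.0358 0; 0.0 -0.0 -24.0 0.0225 0.0161 0.0537 0; 0.0 -0.0 -32.0 0.0300 0.0214 0.0716 0; 0.1 -0.0 -40.0 0.0375 0.0268 0.0896 0
```

Request:
{"op": "move_arm", "data": {"plan": "0 0 -8 0.007 0.005 0.018 0; 0 0 -16 0.015 0.011 0.036 0; 0 0 -24 0.022 0.016 0.054 0; 0 0 -32 0.03 0.021 0.072 0; 0 0 -40.5 0.038 0.027 0.09 0"}}

```text
time: 9.1
eef_pos: [490.7, 334.8, 248.8]
ee_rot: [180.0, -0.0, 131.0]
ft_force: [0.3, -0.6, -0.8]
finger_gap: 44.4
```

```bash
python3 -c "
from h import *
say()
go(517,374,160,171,n=5,grip=0)"
```

```text
9.1 [490.7 334.8 248.8] [180.  -0. 131.] [ 0.3 -0.6 -0.8] gap 44.4 [ 22.9  12.3  88.6   0.   79.1 -18.1]
N=5.0 dt [12.3 45.5 88.8] rv [  0.   0. -40.]
0.0 0.0 -8.0 0.0025 0.0091 0.0178 0; 0.0 0.0 -16.0 0.0049 0.0182 0.0355 0; 0.0 0.0 -24.0 0.0074 0.0273 0.0533 0; 0.0 0.0 -32.0 0.0098 0.0364 0.0710 0; 0.0 0.0 -40.0 0.0123 0.0455 0.0888 0
```

Request:
{"op": "move_arm", "data": {"plan": "0 0 -8 0.002 0.009 0.018 0; 0 0 -16 0.005 0.018 0.036 0; 0 0 -24 0.007 0.027 0.053 0; 0 0 -32 0.01 0.036 0.071 0; 0 0 -40 0.012 0.0455 0.089 0"}}

```text
time: 9.6
eef_pos: [517.9, 372.4, 157.8]
ee_rot: [-179.9, -0.0, 171.2]
ft_force: [0.0, 0.2, 0.1]
finger_gap: 43.9
```

```bash
cat >> h.py <<'E'
def look(name):
    im,c=shot('wrist',name)
    hsv=cv2.cvtColor(im,cv2.COLOR_BGR2HSV)
    m=cv2.inRange(hsv,(8,120,60),(35,255,255)); m[300:]=0
    n,l,s,ce=cv2.connectedComponentsWithStats(m)
    for i in range(1,n):
        if s[i,4]>200:
            ys,xs=np.where(l==i); r=cv2.minAreaRect(np.stack([xs,ys],1).astype(np.float32))
            bw=np.array([px2w(c,*p,22)[:2] for p in cv2.boxPoints(r)])
            e1=(bw[1]-bw[0]+bw[2]-bw[3])/2; e2=(bw[3]-bw[0]+bw[2]-bw[1])/2
            L=e1 if np.linalg.norm(e1)>np.linalg.norm(e2) else e2
            print('px',np.array(r[0]),'world',bw.mean(0),'len %.1f wid %.1f ang %.1f'%(max(np.linalg.norm(e1),np.linalg.norm(e2)),min(np.linalg.norm(e1),np.linalg.norm(e2)),(np.degrees(np.arctan2(L[1],L[0]))+90)%180-90))
E
python3 -c "
from h import *
say()
look('w6.png')"
```

```text
9.6 [517.9 372.4 157.8] [-179.9   -0.   171.2] [0.  0.2 0.1] gap 43.9 [ 25.1  22.6  86.4  -0.   71.  -56.1]
px [461.6  45. ] world [422.3 524. ] len 76.9 wid 48.8 ang 34.4
px [550.4  66.2] world [446.3 590.6] len 20.5 wid 8.2 ang 58.6
px [142.7 101.9] world [424.7 276.2] len 63.7 wid 34.0 ang 13.0
px [ 52.8 112.5] world [421.  203.2] len 45.9 wid 45.7 ang -57.0
px [284.  196.5] world [518.  374.2] len 64.8 wid 27.4 ang -8.7
px [ 89.8 235.2] world [526.7 198.3] len 66.0 wid 41.2 ang -5.4
```

View pics/w6.png

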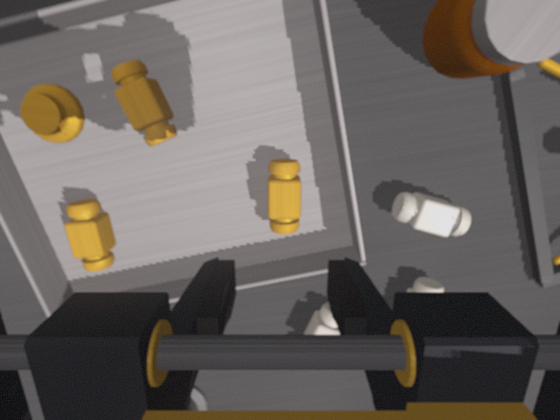

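```bash
python3 -c "
from h import *
go(517.8,374.2,9,171.3,n=5,grip=0)"
```

```text
N=3.2 dt [ -1.2   2.4 145.3] rv [-0.2 -0.2  0.3]
-0.1 -0.1 0.1 -0.0004 0.0007 0.0450 0; -0.1 -0.1 0.2 -0.0007 0.0015 0.0900 0; -0.2 -0.2 0.3 -0.0011 0.0022 0.1350 0; -0.2 -0.2 0.3 -0.0012 0.0024 0.1453 0; -0.2 -0.2 0.3 -0.0012 0.0024 0.1453 0
```

Request:
{"op": "move_arm", "data": {"plan": "0 0 0 -0.001 0.002 0.045 0; 0 0 0 -0.001 0.002 0.09 0; 0 0 0 -0.001 0.002 0.125 0; 0 0 0 -0.001 0.002 0.143 0; 0 0 0 -0.001 0.002 0.147 0"}}

```text
time: 10.15
eef_pos: [516.6, 372.1, 5.1]
ee_rot: [-179.7, -0.4, 171.5]
ft_force: [0.7, -0.3, 0.6]
finger_gap: 44.1
```

Request:
{"op": "move_arm", "data": {"plan": "0 0 0 0 0 0 -0.3; 0 0 0 0 0 0 -1; 0 0 0 0 0 0 -1; 0 0 0 0 0 0 -1; 0 0 0 0 0 0 -1", "squeeze": 30}}

```text
time: 10.65
eef_pos: [518.0, 372.7, 6.9]
ee_rot: [-179.8, -0.3, 171.5]
ft_force: [0.2, -1.8, 6.5]
finger_gap: 27.5
```

Request:
{"op": "move_arm", "data": {"plan": "0 0 0 0 0 -0.005 -1; 0 0 0 0 0 -0.03 -1; 0 0 0 0 0 -0.065 -1; 0 0 0 0 0 -0.105 -1; 0 0 0 0 0 -0.14 -1"}}

```text
time: 11.15
eef_pos: [518.1, 373.1, 148.4]
ee_rot: [-179.8, -0.3, 171.5]
ft_force: [0.5, 0.9, -2.6]
finger_gap: 27.4
```

```bash
python3 -c "
from h import *
say()
shot('wrist','w7.png')
go(480,-12,160,91.5,n=5,grip=-1)"
```

```text
11.15 [518.1 373.1 148.4] [-179.8   -0.3  171.5] [ 0.5  0.9 -2.6] gap 27.4 [ 25.1  23.5  86.4  -0.   70.5 -56.3]
N=10.0 dt [ -16.2 -388.6   -5. ] rv [ 0.2  0.1 80. ]
0.0 0.0 8.0 -0.0016 -0.0389 -0.0005 -1; 0.0 0.0 16.0 -0.0032 -0.0777 -0.0010 -1; 0.1 0.0 24.0 -0.0049 -0.1166 -0.0015 -1; 0.1 0.0 32.0 -0.0065 -0.1554 -0.0020 -1; 0.1 0.0 40.0 -0.0081 -0.1943 -0.0025 -1
```

View pics/w7.png

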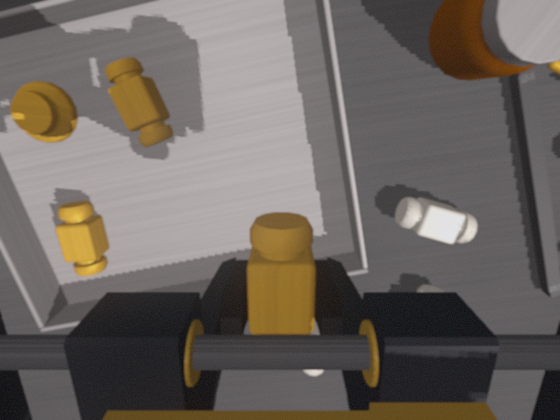

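Request:
{"op": "move_arm", "data": {"plan": "0 0 8 -0.002 -0.039 -0.01 -1; 0 0 16 -0.003 -0.078 -0.02 -1; 0 0 24 -0.005 -0.117 -0.03 -1; 0 0 32 -0.006 -0.155 -0.035 -1; 0 0 40 -0.008 -0.194 -0.04 -1"}}

```text
time: 11.7
eef_pos: [499.5, 180.5, 195.0]
ee_rot: [179.9, 0.1, 131.2]
ft_force: [0.8, -1.1, -2.5]
finger_gap: 27.7
```

```bash
python3 -c "
from h import *
say()
go(508,-12,200,91.5,n=5,grip=-1)"
```

```text
11.7 [499.5 180.5 195. ] [179.9   0.1 131.2] [ 0.8 -1.1 -2.5] gap 27.7 [  7.    7.2 101.    0.   71.7 -34.2]
N=5.0 dt [-150.4 -120.4   -5.1] rv [ 0.1  0.  39.7]
0.0 0.0 8.0 -0.0303 -0.0243 -0.0010 -1; 0.1 0.0 16.0 -0.0606 -0.0485 -0.0020 -1; 0.1 0.0 24.0 -0.0909 -0.0728 -0.0031 -1; 0.1 0.0 32.0 -0.1212 -0.0970 -0.0041 -1; 0.1 0.0 39.7 -0.1504 -0.1204 -0.0051 -1
```

Request:
{"op": "move_arm", "data": {"plan": "0 0 8 -0.03 -0.024 -0.001 -1; 0 0 16 -0.06 -0.048 -0.002 -1; 0 0 24 -0.091 -0.073 -0.003 -1; 0 0 32 -0.121 -0.097 -0.004 -1; 0 0 39.7 -0.15 -0.12 -0.005 -1"}}

```text
time: 12.2
eef_pos: [507.3, -12.8, 199.5]
ee_rot: [179.9, -0.1, 91.2]
ft_force: [0.8, -0.3, -3.1]
finger_gap: 27.7
```

```bash
python3 -c "
from h import *
say()
im,c=shot('wrist','w8.png')"
```

```text
12.2 [507.3 -12.8 199.5] [179.9  -0.1  91.2] [ 0.8 -0.3 -3.1] gap 27.7 [-14.9   3.9 104.    0.1  72.  -16.1]
```

View pics/w8.png

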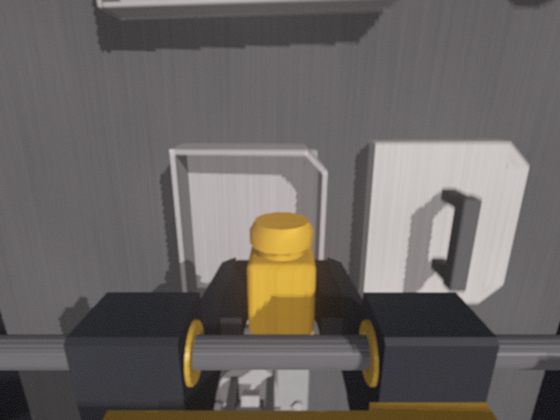

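Run:
```python
from h import *
im=cv2.imread('pics/w8.png')
cv2.imwrite('pics/z8.png',cv2.resize(im[130:300,160:340],None,fx=3.5,fy=3.5,interpolation=cv2.INTER_CUBIC))
```

View pics/z8.png

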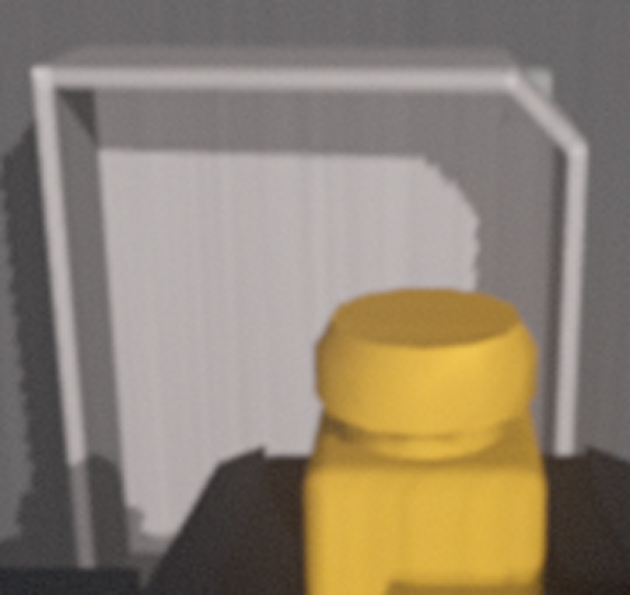

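Run:
```python
from h import *
c=cam('wrist')
for u,v in [(169.4,149.1),(307.7,150),(327.7,171.4),(323.7,260),(182.9,291.4)]: print(u,v,px2w(c,u,v,56))
c=cam('wrist')
# held casting tip check
```

```text
169.4 149.1 [414.9  21.6  56. ]
307.7 150 [531.5  22.1  56. ]
327.7 171.4 [549.4   4.   56. ]
323.7 260 [550.1 -80.2  56. ]
182.9 291.4 [ 415.5 -115.1   56. ]
```

Run:
```python
from h import *
c=cam('wrist',{'eef_pos':[670,-49.4,246],'ee_rot':[179.8,0,91.7]})
im=cv2.imread('pics/w4.png')
cv2.imwrite('pics/z4.png',cv2.resize(im[85:265,0:200],None,fx=3,fy=3,interpolation=cv2.INTER_CUBIC))
for u,v in [(6,98),(131,98),(40,252)]: print(px2w(c,u,v,56))
for u,v in [(209,97),(334,97),(352,117),(348,235),(326,251),(218,251)]: print('cov',px2w(c,u,v,23))
for u,v in [(282,141),(282,231)]: print('bar',px2w(c,u,v,69))
```

```text
[412.6  25.2  56. ]
[529.1  28.6  56. ]
[ 414.5 -132.    56. ]
cov [595.4  31.7  23. ]
cov [723.5  35.3  23. ]
cov [743.8  16.1  23. ]
cov [ 751.5 -116.2   23. ]
cov [ 727.3 -137.2   23. ]
cov [ 599.7 -140.8   23. ]
bar [671.2  -5.5  69. ]
bar [673.8 -95.4  69. ]
```

View pics/z4.png

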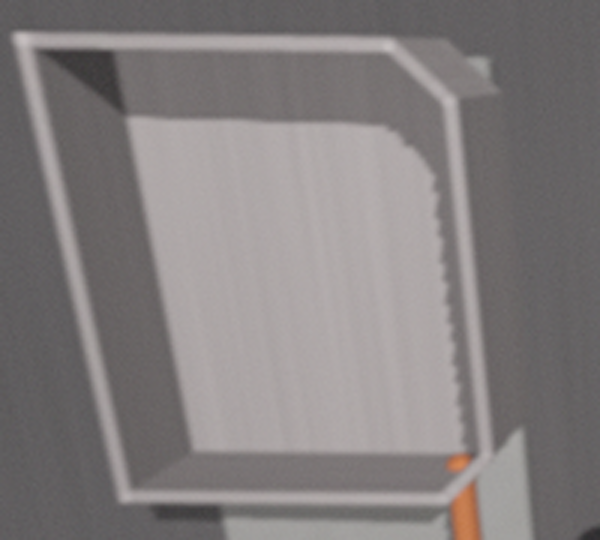

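```bash
python3 -c "
from h import *
go(506.7,-18,22,91.6,n=5,grip=-1)"
```

```text
N=4.0 dt [  0.3  -1.9 177.9] rv [ 0.1  0.2 -0.9]
0.0 0.0 -0.2 0.0001 -0.0005 0.0450 -1; 0.1 0.1 -0.5 0.0002 -0.0010 0.0900 -1; 0.1 0.1 -0.7 0.0002 -0.0014 0.1350 -1; 0.1 0.2 -0.9 0.0003 -0.0019 0.1779 -1; 0.1 0.2 -0.9 0.0003 -0.0019 0.1779 -1
```

```bash
python3 -c "
from h import *
say()"
```

```text
12.25 [508.2 -17.8 199.9] [179.9   0.2  90.7] [ 1.5 -5.2 -2.5] gap 27.7 [-15.3   4.  103.9  -0.1  72.  -15.9]
```

Request:
{"op": "move_arm", "data": {"plan": "0 0 0 0 0 0 -1; 0 0 0 0 0 0 -1"}}

```text
time: 12.45
eef_pos: [507.7, -17.9, 199.4]
ee_rot: [179.9, 0.1, 90.6]
ft_force: [0.3, 0.8, -2.6]
finger_gap: 27.6
```

```bash
python3 -c "
from h import *
go(506.7,-18,22,91.6,n=5,grip=-1); shot('wrist','w9.png')"
```

```text
N=3.9 dt [  0.4  -1.2 177.4] rv [ 0.1  0.1 -1. ]
0.0 0.0 -0.2 0.0001 -0.0003 0.0450 -1; 0.0 0.1 -0.5 0.0002 -0.0006 0.0900 -1; 0.1 0.1 -0.7 0.0003 -0.0009 0.1350 -1; 0.1 0.1 -1.0 0.0004 -0.0012 0.1774 -1; 0.1 0.1 -1.0 0.0004 -0.0012 0.1774 -1
```

View pics/w9.png

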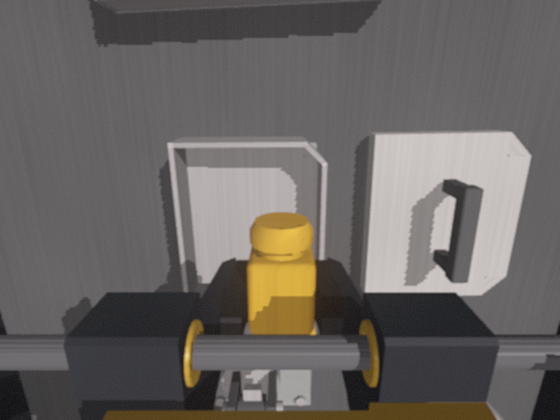

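Request:
{"op": "move_arm", "data": {"plan": "0 0 -0.5 0 -0.001 0.04 -1; 0 0 -1 0 -0.001 0.08 -1; 0 0 -1 0 -0.001 0.12 -1; 0 0 -1 0 -0.001 0.145 -1; 0 0 -1 0 -0.001 0.15 -1"}}

```text
time: 13.0
eef_pos: [504.0, -15.3, 46.2]
ee_rot: [-179.7, -0.0, 91.9]
ft_force: [-0.6, -0.1, -2.9]
finger_gap: 27.8
```

Request:
{"op": "move_arm", "data": {"plan": "0 0 0 0 0 0.01 -1; 0 0 0 0 0 0.02 -1; 0 0 0 0 0 0.025 -1; 0 0 0 0 0 0.026 -1; 0 0 0 0 0 0.026 -1"}}

```text
time: 13.5
eef_pos: [504.6, -15.4, 20.9]
ee_rot: [-179.8, 0.0, 91.9]
ft_force: [-0.3, 0.8, -1.7]
finger_gap: 27.5
```

Request:
{"op": "move_arm", "data": {"plan": "0 0 0 0 0 0 -0.18; 0 0 0 0 0 0 -0.18; 0 0 0 0 0 0 -0.18"}}

```text
time: 13.8
eef_pos: [505.2, -15.6, 21.4]
ee_rot: [-179.9, 0.0, 91.9]
ft_force: [-0.1, 0.1, 0.1]
finger_gap: 36.4
```

Request:
{"op": "move_arm", "data": {"plan": "0 0 0 0 0 -0.01 -0.18; 0 0 0 0 0 -0.04 -0.18; 0 0 0 0 0 -0.08 -0.18; 0 0 0 0 0 -0.12 -0.1; 0 0 0 0 0 -0.17 0"}}

```text
time: 14.3
eef_pos: [504.5, -15.3, 192.7]
ee_rot: [-179.8, 0.0, 91.9]
ft_force: [0.7, 0.1, -0.3]
finger_gap: 43.3
```

```bash
python3 -c "
from h import *
cams.get_image('wrist');cams.get_image('wrist')
say(); look('w10.png')
go(424.5,276,160,167,n=5,grip=0)"
```

```text
14.4 [510.  -16.5 199.6] [179.4   0.3  91.9] [ 1.1  0.2 -0.2] gap 44.2 [-15.2   3.9 104.   -0.1  71.4 -17. ]
px [273.  186.5] world [505.1 -18.5] len 67.2 wid 29.2 ang -88.6
N=9.4 dt [294.9 -74.3  34.7] rv [  0.2   0.4 -75.1]
0.0 0.0 -8.0 0.0314 -0.0079 0.0037 0; 0.0 0.1 -16.0 0.0628 -0.0158 0.0074 0; 0.1 0.1 -24.0 0.0942 -0.0237 0.0111 0; 0.1 0.2 -32.0 0.1256 -0.0317 0.0148 0; 0.1 0.2 -40.0 0.1570 -0.0396 0.0185 0
```

View pics/w10.png

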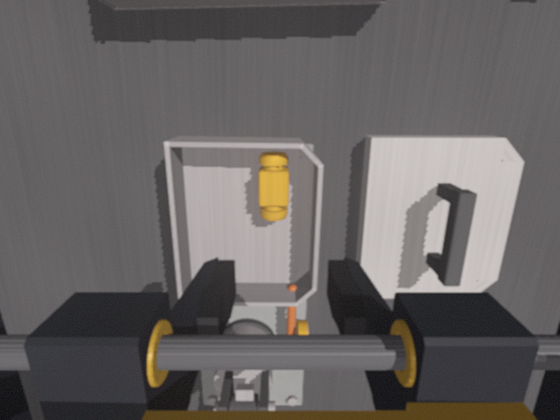

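```bash
python3 -c "
from h import *
go(424.5,276,160,13,n=5,grip=0)"
```

```text
N=9.9 dt [294.9 -74.3  34.7] rv [ 0.4 -0.1 78.9]
0.0 -0.0 8.0 0.0299 -0.0075 0.0035 0; 0.1 -0.0 16.0 0.0598 -0.0151 0.0070 0; 0.1 -0.0 24.0 0.0897 -0.0226 0.0106 0; 0.2 -0.0 32.0 0.1196 -0.0301 0.0141 0; 0.2 -0.0 40.0 0.1495 -0.0377 0.0176 0
```

Request:
{"op": "move_arm", "data": {"plan": "0 0 8 0.03 -0.007 0 0; 0 0 16 0.06 -0.015 0 0; 0 0 24 0.09 -0.023 0 0; 0 0 32 0.12 -0.03 0 0; 0 0 40 0.15 -0.038 0 0"}}

```text
time: 14.95
eef_pos: [464.0, 133.5, 194.3]
ee_rot: [179.7, -0.0, 51.5]
ft_force: [0.2, 1.1, 0.6]
finger_gap: 43.9
```

```bash
python3 -c "
from h import *
say()
go(424.5,276,160,13,n=5,grip=0)"
```

```text
14.95 [464.  133.5 194.3] [179.7  -0.   51.5] [0.2 1.1 0.6] gap 43.9 [  2.1   0.9 107.8  -0.2  71.1  40.6]
N=4.8 dt [  87.  -119.7   33.6] rv [ 0.3 -0.1 38.5]
0.1 -0.0 8.0 0.0181 -0.0249 0.0070 0; 0.1 -0.0 16.0 0.0361 -0.0497 0.0140 0; 0.2 -0.1 24.0 0.0542 -0.0746 0.0209 0; 0.3 -0.1 32.0 0.0722 -0.0994 0.0279 0; 0.3 -0.1 38.5 0.0870 -0.1197 0.0336 0
```

Request:
{"op": "move_arm", "data": {"plan": "0 0 8 0.018 -0.025 0.007 0; 0 0 16 0.036 -0.05 0.014 0; 0 0 24 0.054 -0.075 0.021 0; 0 0 32 0.075 -0.103 0.028 0; 0 0 38.5 0.087 -0.12 0.034 0"}}

```text
time: 15.45
eef_pos: [422.5, 277.7, 158.1]
ee_rot: [179.8, -0.1, 12.8]
ft_force: [0.4, -0.8, -0.2]
finger_gap: 44.1
```

Request:
{"op": "move_arm", "data": {"plan": "0 0 0 0 0 0 0; 0 0 0 0 0 0 0; 0 0 0 0 0 0 0"}}

```text
time: 15.75
eef_pos: [422.5, 276.9, 157.8]
ee_rot: [179.7, -0.0, 12.9]
ft_force: [0.5, -0.2, 0.3]
finger_gap: 44.1
```

```bash
python3 -c "
from h import *
say();look('w11.png')
go(424.5,276,8,13,n=5,grip=0)"
```

```text
15.75 [422.5 276.9 157.8] [179.7  -0.   12.9] [ 0.5 -0.2  0.3] gap 44.1 [ 19.9   6.7 106.3  -0.3  67.1  97.2]
px [408.2  96.1] world [526.4 197. ] len 63.7 wid 34.4 ang -5.1
px [ 12.  159.5] world [407.5 499.7] len 34.9 wid 19.7 ang -0.9
px [281. 197.] world [424.4 275.8] len 65.9 wid 27.5 ang 12.8
px [366.5 218. ] world [423.  198.7] len 44.7 wid 44.6 ang -77.3
N=3.3 dt [  1.3   0.5 150.1] rv [ 0.3 -0.1 -0.2]
0.1 -0.0 -0.1 0.0004 0.0002 0.0450 0; 0.2 -0.0 -0.1 0.0008 0.0003 0.0900 0; 0.2 -0.1 -0.2 0.0012 0.0005 0.1350 0; 0.3 -0.1 -0.2 0.0013 0.0005 0.1501 0; 0.3 -0.1 -0.2 0.0013 0.0005 0.1501 0
```

View pics/w11.png

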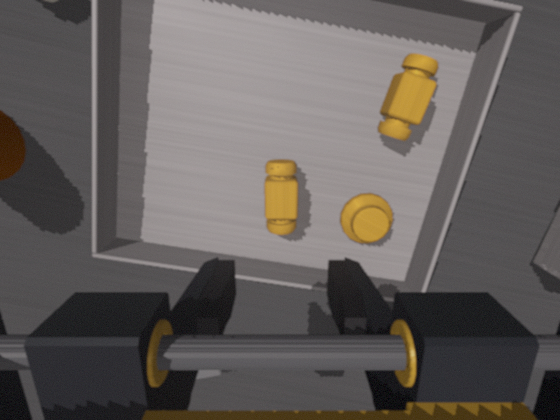

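Request:
{"op": "move_arm", "data": {"plan": "0 0 0 0.001 0 0.045 0; 0 0 0 0.001 0 0.09 0; 0 0 0 0.001 0 0.125 0; 0 0 0 0.001 0 0.145 0; 0 0 0 0.001 0 0.149 0"}}

```text
time: 16.3
eef_pos: [422.6, 274.7, 6.8]
ee_rot: [179.7, 0.2, 12.8]
ft_force: [0.2, 0.3, 0.3]
finger_gap: 43.6
```

Request:
{"op": "move_arm", "data": {"plan": "0 0 0 0 0 0 -0.3; 0 0 0 0 0 0 -1; 0 0 0 0 0 0 -1; 0 0 0 0 0 0 -1; 0 0 0 0 0 0 -1", "squeeze": 30}}

```text
time: 16.8
eef_pos: [423.7, 274.9, 8.0]
ee_rot: [179.7, 0.1, 12.8]
ft_force: [-0.7, -2.8, 5.6]
finger_gap: 27.6
```

Request:
{"op": "move_arm", "data": {"plan": "0 0 0 0 0 -0.005 -1; 0 0 0 0 0 -0.035 -1; 0 0 0 0 0 -0.075 -1; 0 0 0 0 0 -0.12 -1; 0 0 0 0 0 -0.165 -1"}}

```text
time: 17.3
eef_pos: [422.7, 275.7, 174.3]
ee_rot: [179.7, 0.2, 12.8]
ft_force: [0.9, -0.7, -2.1]
finger_gap: 27.9
```

```bash
python3 -c "
from h import *
say()
go(453,-18,190,91.6,n=5,grip=-1)"
```

```text
17.3 [422.7 275.7 174.3] [179.7   0.2  12.8] [ 0.9 -0.7 -2.1] gap 27.9 [ 19.8   5.5 105.4  -0.3  69.2  97.1]
N=9.8 dt [-35.6 293.1 -14.1] rv [  0.1   0.3 -78.8]
0.0 0.0 -8.0 -0.0036 0.0298 -0.0014 -1; 0.0 0.1 -16.0 -0.0072 0.0595 -0.0029 -1; 0.0 0.1 -24.0 -0.0108 0.0893 -0.0043 -1; 0.1 0.1 -32.0 -0.0144 0.1190 -0.0057 -1; 0.1 0.2 -40.0 -0.0181 0.1488 -0.0071 -1
```

Request:
{"op": "move_arm", "data": {"plan": "0 0 -8 -0.004 0.03 -0.003 -1; 0 0 -16 -0.007 0.06 -0.006 -1; 0 0 -24 -0.011 0.09 -0.008 -1; 0 0 -32 -0.014 0.119 -0.01 -1; 0 0 -40 -0.018 0.149 -0.012 -1"}}

```text
time: 17.8
eef_pos: [437.7, 125.6, 187.3]
ee_rot: [179.9, 0.3, 53.2]
ft_force: [0.9, 0.1, -3.6]
finger_gap: 27.6
```

```bash
python3 -c "
from h import *
say()
go(454,-18,170,91.6,n=5,grip=-1)"
```

```text
17.8 [437.7 125.6 187.3] [179.9   0.3  53.2] [ 0.9  0.1 -3.6] gap 27.6 [  1.2  -2.  111.5  -0.3  70.6  38.2]
N=4.8 dt [-105.1   99.1   18.1] rv [  0.    0.3 -38.4]
0.0 0.1 -8.0 -0.0219 0.0206 0.0038 -1; 0.0 0.1 -16.0 -0.0437 0.0412 0.0075 -1; 0.0 0.2 -24.0 -0.0656 0.0619 0.0113 -1; 0.0 0.3 -32.0 -0.0875 0.0825 0.0151 -1; 0.0 0.3 -38.4 -0.1051 0.0991 0.0181 -1
```

Request:
{"op": "move_arm", "data": {"plan": "0 0 -8 -0.022 0.021 0 -1; 0 0 -16 -0.044 0.041 0 -1; 0 0 -24 -0.066 0.062 0 -1; 0 0 -32 -0.09 0.084 0.01 -1; 0 0 -38.4 -0.105 0.099 0.018 -1"}}

```text
time: 18.3
eef_pos: [453.8, -19.6, 170.0]
ee_rot: [-179.9, 0.3, 91.8]
ft_force: [0.3, 0.8, -3.2]
finger_gap: 28.0
```

Request:
{"op": "move_arm", "data": {"plan": "0 0 0 0 0 0 -1; 0 0 0 0 0 0 -1; 0 0 0 0 0 0 -1"}}

```text
time: 18.6
eef_pos: [453.6, -18.7, 170.3]
ee_rot: [-179.9, 0.3, 91.8]
ft_force: [0.5, -0.1, -2.8]
finger_gap: 27.8
```

```bash
python3 -c "
from h import *
say()
look('w12.png')
go(454,-18,22,91.6,n=5,grip=-1)"
```

```text
18.6 [453.6 -18.7 170.3] [-179.9    0.3   91.8] [ 0.5 -0.1 -2.8] gap 27.8 [-17.2  -1.  112.7  -0.3  68.3 -18.8]
px [342. 194.] world [508.8 -18.5] len 68.5 wid 32.1 ang -85.1
px [281.  256.5] world [456.2 -82.3] len 89.0 wid 66.5 ang -88.3
N=3.3 dt [  1.4   0.4 148.4] rv [-0.1  0.3  0.2]
-0.0 0.1 0.1 0.0004 0.0001 0.0450 -1; -0.0 0.2 0.1 0.0008 0.0003 0.0900 -1; -0.1 0.3 0.2 0.0012 0.0004 0.1350 -1; -0.1 0.3 0.2 0.0014 0.0004 0.1484 -1; -0.1 0.3 0.2 0.0014 0.0004 0.1484 -1
```

View pics/w12.png

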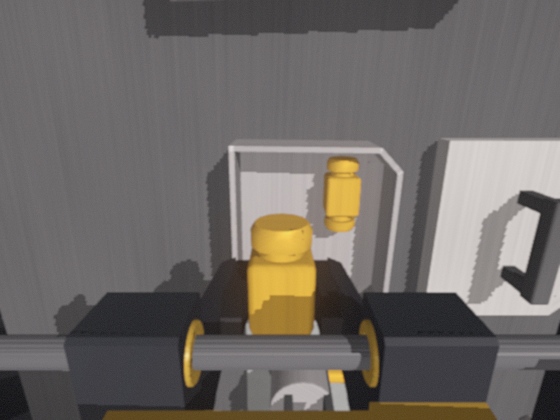

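```bash
python3 -c "
from h import *
c=cam('wrist')
print(px2w(c,239,175,56),px2w(c,242,240,56),px2w(c,325,200,18),px2w(c,325,200,32),px2w(c,359,195,46),px2w(c,400,175,56))
"
```

```text
[421.3   4.6  56. ] [423.3 -49.9  56. ] [494.7 -24.4  18. ] [492.7 -20.4  32. ] [518.3 -11.2  46. ] [546.    8.5  56. ]
```

Request:
{"op": "move_arm", "data": {"plan": "0 0 0 0 0.0025 0.04 -1; 0 0 0 0 0.0025 0.08 -1; 0 0 0 0 0.0025 0.105 -1; 0 0 0 0 0.0025 0.11 -1; 0 0 0 0 0.0025 0.11 -1"}}

```text
time: 19.15
eef_pos: [455.9, -18.3, 60.3]
ee_rot: [-179.9, 0.3, 91.8]
ft_force: [-0.2, 0.5, -2.5]
finger_gap: 27.8
```

```bash
python3 -c "
from h import *
say()
shot('wrist','w13.png')
go(456,-18,22,91.6,n=5,grip=-1)"
```

```text
19.15 [455.9 -18.3  60.3] [-179.9    0.3   91.8] [-0.2  0.5 -2.5] gap 27.8 [-17.   10.1 116.1  -0.4  53.8 -18.7]
N=1.0 dt [ 1.  -0.9 39.3] rv [-0.   0.3  0.2]
-0.0 0.3 0.2 0.0010 -0.0009 0.0393 -1; -0.0 0.3 0.2 0.0010 -0.0009 0.0393 -1; -0.0 0.3 0.2 0.0010 -0.0009 0.0393 -1; -0.0 0.3 0.2 0.0010 -0.0009 0.0393 -1; -0.0 0.3 0.2 0.0010 -0.0009 0.0393 -1
```

View pics/w13.png

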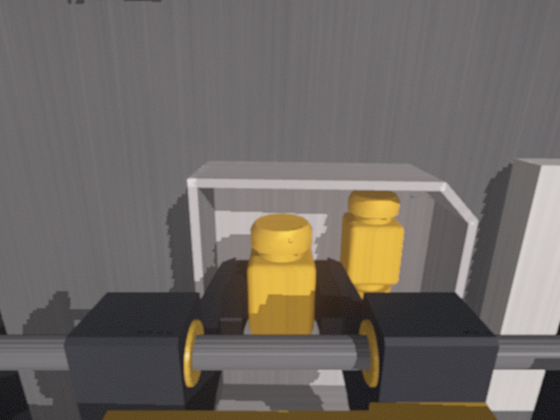

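Request:
{"op": "move_arm", "data": {"plan": "0 0 0 0 -0.0005 0.01 -1; 0 0 0 0 -0.0005 0.02 -1; 0 0 0 0 -0.0005 0.025 -1; 0 0 0 0 -0.0005 0.025 -1"}}

```text
time: 19.6
eef_pos: [455.7, -18.7, 35.6]
ee_rot: [-179.9, 0.3, 91.8]
ft_force: [0.7, -0.3, -3.1]
finger_gap: 27.6
```

Request:
{"op": "move_arm", "data": {"plan": "0 0 0 0 0 0.007 -1; 0 0 0 0 0 0.013 -1; 0 0 0 0 0 0.013 -1"}}

```text
time: 19.9
eef_pos: [455.6, -18.8, 22.0]
ee_rot: [-179.9, 0.3, 91.8]
ft_force: [0.6, -0.5, -3.6]
finger_gap: 27.4
```

Request:
{"op": "move_arm", "data": {"plan": "0 0 0 0 0 0.001 -1; 0 0 0 0 0 0.001 -0.25; 0 0 0 0 0 0.001 -0.25; 0 0 0 0 0 0.001 -0.25; 0 0 0 0 0 0.001 -0.25"}}

```text
time: 20.4
eef_pos: [455.7, -18.9, 21.1]
ee_rot: [-179.9, 0.3, 91.8]
ft_force: [0.2, 0.4, 0.6]
finger_gap: 33.1
```

Request:
{"op": "move_arm", "data": {"plan": "0 0 0 0 0 -0.01 -0.25; 0 0 0 0 0 -0.04 -0.25; 0 0 0 0 0 -0.08 -0.25; 0 0 0 0 0 -0.12 -0.1; 0 0 0 0 0 -0.17 0"}}

```text
time: 20.9
eef_pos: [454.8, -17.6, 192.3]
ee_rot: [-179.8, 0.3, 91.8]
ft_force: [1.3, -0.6, -0.1]
finger_gap: 43.6
```

Request:
{"op": "move_arm", "data": {"plan": "0 0 0 0 0 0 0; 0 0 0 0 0 0 0; 0 0 0 0 0 0 0"}}

```text
time: 21.2
eef_pos: [454.0, -17.4, 191.5]
ee_rot: [-179.7, 0.2, 91.8]
ft_force: [-0.2, 0.3, -1.2]
finger_gap: 44.0
```

```bash
python3 -c "
from h import *
say(); look('w14.png')
go(526,196,165,175,n=5,grip=0)"
```

```text
21.2 [454.  -17.4 191.5] [-179.7    0.2   91.8] [-0.2  0.3 -1.2] gap 44.0 [-17.   -2.4 111.4  -0.3  71.2 -18.7]
px [338.1 189.5] world [508.3 -18.3] len 68.2 wid 31.7 ang -87.6
px [283.5 192.5] world [456.5 -22.9] len 68.2 wid 27.7 ang -88.1
N=10.4 dt [211.   79.2  24.7] rv [ -0.4  -0.1 -83.2]
-0.0 -0.0 -8.0 0.0203 0.0076 0.0024 0; -0.1 -0.0 -16.0 0.0406 0.0152 0.0047 0; -0.1 -0.0 -24.0 0.0609 0.0228 0.0071 0; -0.2 -0.0 -32.0 0.0812 0.0305 0.0095 0; -0.2 -0.0 -40.0 0.1015 0.0381 0.0119 0
```

View pics/w14.png

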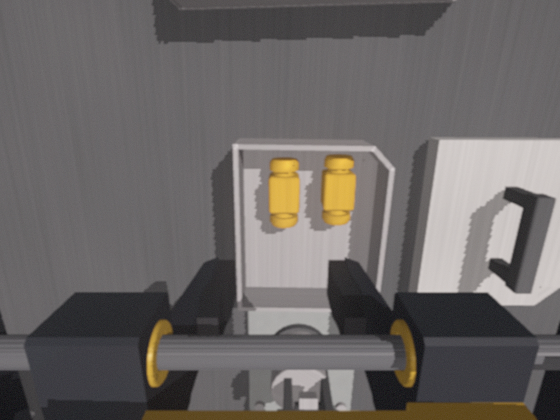

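Request:
{"op": "move_arm", "data": {"plan": "0 0 -8 0.02 0.008 0 0; 0 0 -16 0.041 0.015 0 0; 0 0 -24 0.061 0.023 0 0; 0 0 -32 0.081 0.03 0 0; 0 0 -40 0.101 0.038 0 0"}}

```text
time: 21.75
eef_pos: [487.5, 85.7, 188.3]
ee_rot: [-179.4, -0.2, 132.1]
ft_force: [-0.2, 0.6, -0.7]
finger_gap: 44.5
```

```bash
python3 -c "
from h import *
say()
go(526.5,197,165,175,n=5,grip=0)"
```

```text
21.75 [487.5  85.7 188.3] [-179.4   -0.2  132.1] [-0.2  0.6 -0.7] gap 44.5 [ -3.6   3.5 105.8  -0.3  71.2 -45.7]
N=5.4 dt [ 56.2 103.8  22.5] rv [ -0.4  -0.4 -42.9]
-0.1 -0.1 -8.0 0.0105 0.0194 0.0042 0; -0.2 -0.2 -16.0 0.0210 0.0388 0.0084 0; -0.3 -0.2 -24.0 0.0315 0.0581 0.0126 0; -0.3 -0.3 -32.0 0.0420 0.0775 0.0168 0; -0.4 -0.4 -40.0 0.0525 0.0969 0.0210 0
```

Request:
{"op": "move_arm", "data": {"plan": "0 0 -8.5 0.01 0.019 0.004 0; 0 0 -17 0.021 0.039 0.008 0; 0 0 -25.5 0.032 0.058 0.012 0; 0 0 -34 0.042 0.078 0.017 0; 0 0 -42.5 0.056 0.104 0.022 0"}}

```text
time: 22.25
eef_pos: [525.7, 197.2, 163.0]
ee_rot: [-179.7, -0.8, 175.0]
ft_force: [-0.2, 0.5, -0.5]
finger_gap: 43.9
```

Request:
{"op": "move_arm", "data": {"plan": "0 0 0 0 0 0 0; 0 0 0 0 0 0 0; 0 0 0 0 0 0 0"}}

```text
time: 22.55
eef_pos: [524.9, 196.4, 161.9]
ee_rot: [-179.6, -0.9, 174.8]
ft_force: [-0.5, 0.4, 0.0]
finger_gap: 44.1
```

```bash
python3 -c "
from h import *
say();look('w15.png')
go(526.5,197,8,175,n=5,grip=0)"
```

```text
22.55 [524.9 196.4 161.9] [-179.6   -0.9  174.8] [-0.5  0.4  0. ] gap 44.1 [  8.5  13.8  97.4  -0.2  69.8 -76.3]
px [269.   69.5] world [420.2 194.9] len 44.2 wid 43.8 ang -5.8
px [ 20.2 142.7] world [457.2 -17.3] len 36.1 wid 30.7 ang 87.9
px [282.5 199. ] world [525.8 196. ] len 64.9 wid 27.0 ang -5.1
px [ 28.6 202.6] world [508.4 -26.4] len 55.2 wid 33.2 ang -88.0
N=3.4 dt [ -3.5   1.7 154.4] rv [-0.4 -0.9 -0.2]
-0.1 -0.2 -0.0 -0.0010 0.0005 0.0450 0; -0.2 -0.5 -0.1 -0.0021 0.0010 0.0900 0; -0.3 -0.7 -0.1 -0.0031 0.0015 0.1350 0; -0.4 -0.9 -0.2 -0.0035 0.0017 0.1544 0; -0.4 -0.9 -0.2 -0.0035 0.0017 0.1544 0
```

View pics/w15.png

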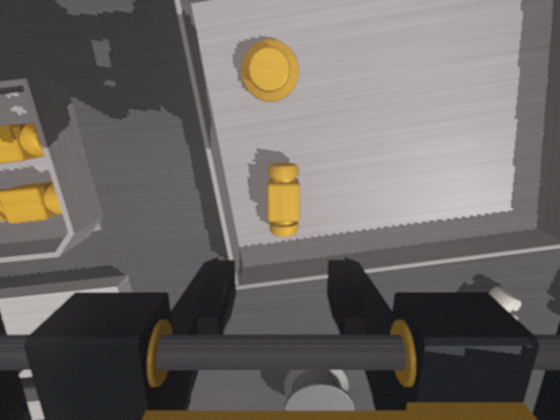

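Request:
{"op": "move_arm", "data": {"plan": "-0.4 -0.9 0 -0.003 0.001 0.045 0; -0.4 -0.9 0 -0.003 0.001 0.09 0; -0.4 -0.9 0 -0.003 0.001 0.13 0; -0.4 -0.9 0 -0.003 0.001 0.15 0; -0.4 -0.9 0 -0.003 0.001 0.154 0"}}

```text
time: 23.1
eef_pos: [523.4, 195.0, 5.7]
ee_rot: [-180.0, -0.3, 174.7]
ft_force: [-0.6, -1.0, -0.5]
finger_gap: 44.1
```

Request:
{"op": "move_arm", "data": {"plan": "0 0 0 0 0 0 -0.3; 0 0 0 0 0 0 -1; 0 0 0 0 0 0 -1; 0 0 0 0 0 0 -1; 0 0 0 0 0 0 -1", "squeeze": 30}}

```text
time: 23.6
eef_pos: [524.5, 195.0, 7.1]
ee_rot: [-180.0, -0.1, 174.7]
ft_force: [-0.9, -1.6, 5.8]
finger_gap: 27.9
```

Request:
{"op": "move_arm", "data": {"plan": "0 0 0 0 0 -0.005 -1; 0 0 0 0 0 -0.035 -1; 0 0 0 0 0 -0.075 -1; 0 0 0 0 0 -0.12 -1; 0 0 0 0 0 -0.165 -1"}}

```text
time: 24.1
eef_pos: [524.0, 195.1, 173.3]
ee_rot: [-180.0, -0.2, 174.7]
ft_force: [1.4, 0.3, -3.0]
finger_gap: 27.7
```

```bash
python3 -c "
from h import *
say()
go(482,-88,175,91.6,n=5,grip=-1)"
```

```text
24.1 [524.  195.1 173.3] [-180.    -0.2  174.7] [ 1.4  0.3 -3. ] gap 27.7 [  8.2  12.3  97.7   0.   70.2 -76.5]
N=10.4 dt [  15.7 -285.7   -1.4] rv [-0.2 -0.2 83.1]
-0.0 -0.0 8.0 0.0015 -0.0275 -0.0001 -1; -0.0 -0.0 16.0 0.0030 -0.0550 -0.0003 -1; -0.1 -0.0 24.0 0.0045 -0.0825 -0.0004 -1; -0.1 -0.1 32.0 0.0061 -0.1100 -0.0006 -1; -0.1 -0.1 40.0 0.0076 -0.1375 -0.0007 -1
```

Request:
{"op": "move_arm", "data": {"plan": "0 0 8 0.002 -0.027 -0.01 -1; 0 0 16 0.003 -0.055 -0.015 -1; 0 0 24 0.005 -0.082 -0.02 -1; 0 0 32 0.006 -0.11 -0.02 -1; 0 0 40.5 0.008 -0.139 -0.02 -1"}}

```text
time: 24.6
eef_pos: [502.7, 56.6, 193.7]
ee_rot: [-179.8, -0.1, 133.9]
ft_force: [-0.1, -0.3, -2.8]
finger_gap: 27.8
```

```bash
python3 -c "
from h import *
say()
go(482,-89,175,91.6,n=5,grip=-1)"
```

```text
24.6 [502.7  56.6 193.7] [-179.8   -0.1  133.9] [-0.1 -0.3 -2.8] gap 27.8 [ -7.    4.3 104.3  -0.   71.6 -50.9]
N=5.3 dt [ -90.6 -115.9   18.8] rv [-0.2 -0.1 42.3]
-0.0 -0.0 8.0 -0.0171 -0.0219 0.0035 -1; -0.1 -0.0 16.0 -0.0343 -0.0438 0.0071 -1; -0.1 -0.0 24.0 -0.0514 -0.0657 0.0106 -1; -0.2 -0.1 32.0 -0.0685 -0.0876 0.0142 -1; -0.2 -0.1 40.0 -0.0856 -0.1096 0.0177 -1
```

Request:
{"op": "move_arm", "data": {"plan": "0 0 8.4 -0.018 -0.023 0 -1; 0 0 17 -0.036 -0.046 0 -1; 0 0 25.5 -0.054 -0.07 0 -1; 0 0 34 -0.075 -0.096 0.01 -1; 0 0 42.3 -0.09 -0.116 0.018 -1"}}

```text
time: 25.1
eef_pos: [480.9, -90.1, 175.6]
ee_rot: [-179.8, 0.0, 91.2]
ft_force: [0.4, -0.9, -3.4]
finger_gap: 27.4
```

Request:
{"op": "move_arm", "data": {"plan": "0 0 0 0 0 0 -1; 0 0 0 0 0 0 -1; 0 0 0 0 0 0 -1"}}

```text
time: 25.4
eef_pos: [481.0, -89.3, 175.8]
ee_rot: [-179.8, -0.0, 91.4]
ft_force: [0.1, -0.3, -2.7]
finger_gap: 27.6
```

```bash
python3 -c "
from h import *
say()
look('w16.png')
go(482,-89,22,91.6,n=5,grip=-1)"
```

```text
25.4 [481.  -89.3 175.8] [-179.8   -0.    91.4] [ 0.1 -0.3 -2.7] gap 27.6 [-24.4   3.4 107.5  -0.1  69.3 -25.7]
px [314. 106.] world [507.4 -14.5] len 65.9 wid 30.2 ang -87.0
px [251.5 110.5] world [454.9 -19.3] len 65.6 wid 29.6 ang 89.8
px [281.  258.5] world [ 482.9 -156.7] len 86.4 wid 67.8 ang -88.7
N=3.4 dt [  0.2   1.3 153.9] rv [-0.2  0.  -0.2]
-0.1 0.0 -0.1 0.0001 0.0004 0.0450 -1; -0.1 0.0 -0.1 0.0001 0.0008 0.0900 -1; -0.2 0.0 -0.2 0.0002 0.0012 0.1350 -1; -0.2 0.0 -0.2 0.0002 0.0013 0.1539 -1; -0.2 0.0 -0.2 0.0002 0.0013 0.1539 -1
```

View pics/w16.png

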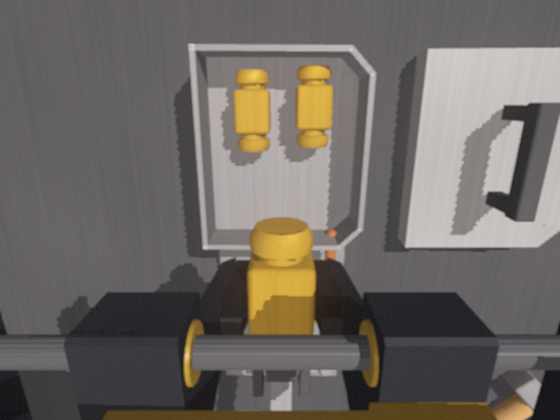

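Request:
{"op": "move_arm", "data": {"plan": "0 0 0 0 0.001 0.04 -1; 0 0 0 0 0.001 0.08 -1; 0 0 0 0 0.001 0.115 -1; 0 0 0 0 0.001 0.13 -1; 0 0 0 0 0.001 0.132 -1"}}

```text
time: 25.95
eef_pos: [480.2, -87.5, 41.9]
ee_rot: [-179.6, -0.1, 91.5]
ft_force: [0.3, 0.6, -3.4]
finger_gap: 28.1
```

Request:
{"op": "move_arm", "data": {"plan": "0 0 0 0 0 0.01 -1; 0 0 0 0 0 0.018 -1; 0 0 0 0 0 0.021 -1; 0 0 0 0 0 0.021 -1"}}

```text
time: 26.35
eef_pos: [480.5, -87.5, 21.3]
ee_rot: [-179.6, -0.1, 91.5]
ft_force: [1.0, -0.0, -3.6]
finger_gap: 27.9
```

Request:
{"op": "move_arm", "data": {"plan": "0 0 0 0 0 0.0005 -1; 0 0 0 0 0 0.0005 -0.1; 0 0 0 0 0 0.0005 0; 0 0 0 0 0 0.0005 0; 0 0 0 0 0 0.0005 0"}}

```text
time: 26.85
eef_pos: [480.8, -87.6, 21.1]
ee_rot: [-179.7, -0.1, 91.5]
ft_force: [-0.1, -0.1, 0.1]
finger_gap: 43.7
```

Request:
{"op": "move_arm", "data": {"plan": "0 0 0 0 0 -0.01 0; 0 0 0 0 0 -0.04 0; 0 0 0 0 0 -0.08 0; 0 0 0 0 0 -0.125 0; 0 0 0 0 0 -0.17 0"}}

```text
time: 27.35
eef_pos: [481.4, -87.7, 193.4]
ee_rot: [-179.7, -0.1, 91.5]
ft_force: [0.9, -0.1, -0.5]
finger_gap: 43.8
```

```bash
python3 -c "
from h import *
say()
go(560,10,300,91.6,n=5,grip=0.2)"
```

```text
27.35 [481.4 -87.7 193.4] [-179.7   -0.1   91.5] [ 0.9 -0.1 -0.5] gap 43.8 [-24.2   2.2 106.5  -0.1  71.6 -25.7]
N=3.7 dt [  95.7   80.6 -106.9] rv [-0.3 -0.1 -0.1]
-0.1 -0.0 -0.0 0.0262 0.0220 -0.0292 0.2; -0.2 -0.0 -0.0 0.0523 0.0441 -0.0585 0.2; -0.3 -0.1 -0.1 0.0785 0.0661 -0.0877 0.2; -0.3 -0.1 -0.1 0.0957 0.0806 -0.1069 0.2; -0.3 -0.1 -0.1 0.0957 0.0806 -0.1069 0.2
```

Request:
{"op": "move_arm", "data": {"plan": "0 0 0 0.016 0.022 -0.029 0.2; 0 0 0 0.032 0.045 -0.058 0.2; 0 0 0 0.048 0.067 -0.087 0.2; 0 0 0 0.062 0.088 -0.105 0.2; 0 0 0 0.062 0.09 -0.107 0.2"}}

```text
time: 27.85
eef_pos: [572.8, -22.1, 303.8]
ee_rot: [180.0, -0.0, 91.7]
ft_force: [0.5, 0.3, 1.0]
finger_gap: 52.6
```

Request:
{"op": "move_arm", "data": {"plan": "0 0 0 0 0 0 0.2; 0 0 0 0 0 0 0.2; 0 0 0 0 0 0 0.2"}}

```text
time: 28.15
eef_pos: [571.7, -22.6, 302.8]
ee_rot: [-179.9, -0.0, 91.6]
ft_force: [0.3, -0.1, 0.4]
finger_gap: 52.7
```

```bash
python3 -c "
from h import *
say()
look('w17.png');shot('top','t17.png')"
```

```text
28.15 [571.7 -22.6 302.8] [-179.9   -0.    91.6] [ 0.3 -0.1  0.4] gap 52.7 [-14.1   7.4  88.    0.   84.7 -15.8]
px [226.  160.5] world [502.7 -16.9] len 64.3 wid 30.1 ang 88.7
px [186. 163.] world [452.2 -21.5] len 66.0 wid 32.8 ang 86.6
px [209.  218.3] world [478.5 -94.5] len 69.8 wid 31.9 ang -88.0
px [248.6 280. ] world [ 530.5 -184.9] len 72.4 wid 33.1 ang 75.6
```

View pics/w17.png

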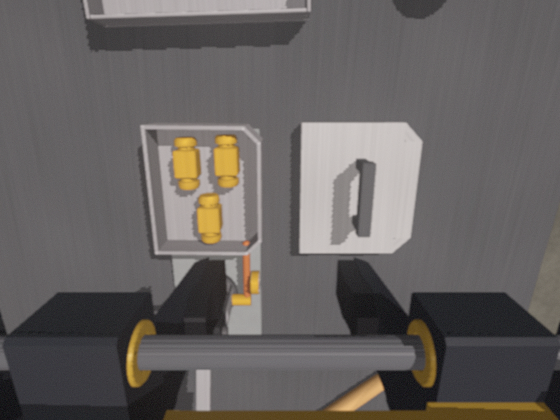

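View pics/t17.png

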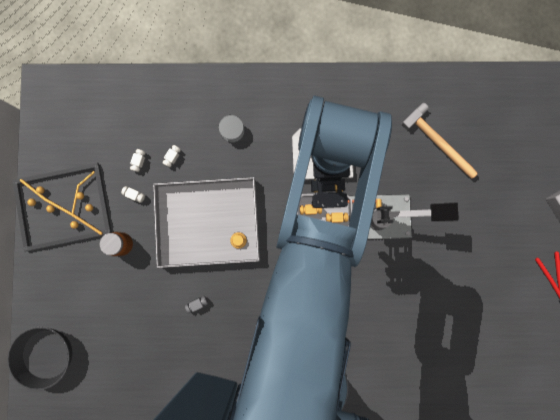

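Run:
```python
from h import *
c=cam('wrist')
im=cv2.imread('pics/w17.png')
cv2.imwrite('pics/z17.png',cv2.resize(im[110:265,135:430],None,fx=2.7,fy=2.7,interpolation=cv2.INTER_CUBIC))
for u,v in [(300,123),(405,123),(420,140),(413,238),(395,253),(300,252)]: print('cov',px2w(c,u,v,23))
for u,v in [(366,161),(364,236)]: print('bar',px2w(c,u,v,69))
```

```text
cov [593.7  32.   23. ]
cov [720.6  35.5  23. ]
cov [741.8  15.8  23. ]
cov [ 752.2 -113.7   23. ]
cov [ 730.9 -136.4   23. ]
cov [ 601.3 -138.6   23. ]
bar [666.8  -4.4  69. ]
bar [673.7 -94.3  69. ]
```

View pics/z17.png

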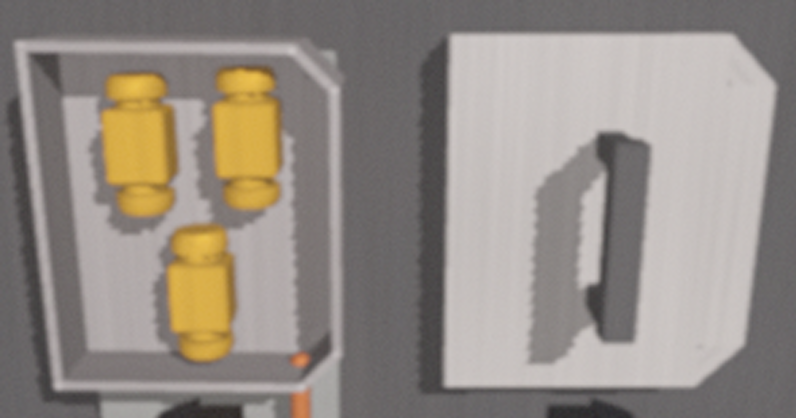

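```bash
python3 -c "
from h import *
go(671,-49.6,130,91.7,n=6,grip=.2)"
```

```text
N=4.5 dt [-29.9  98.5 172.8] rv [-0.1 -0.  -0.1]
-0.0 -0.0 -0.0 -0.0067 0.0220 0.0387 0.2; -0.0 -0.0 -0.0 -0.0134 0.0441 0.0773 0.2; -0.1 -0.0 -0.1 -0.0200 0.0661 0.1160 0.2; -0.1 -0.0 -0.1 -0.0267 0.0882 0.1546 0.2; -0.1 -0.0 -0.1 -0.0299 0.0985 0.1728 0.2; -0.1 -0.0 -0.1 -0.0299 0.0985 0.1728 0.2
```

Request:
{"op": "move_arm", "data": {"plan": "0 0 0 -0.007 0.025 0.035 0.2; 0 0 0 -0.014 0.05 0.07 0.2; 0 0 0 -0.021 0.07 0.105 0.2; 0 0 0 -0.028 0.09 0.14 0.2; 0 0 0 -0.03 0.0985 0.17 0.2"}}

```text
time: 28.75
eef_pos: [671.2, -50.8, 130.0]
ee_rot: [-179.8, -0.0, 91.5]
ft_force: [-0.9, -0.6, -1.0]
finger_gap: 53.1
```

Request:
{"op": "move_arm", "data": {"plan": "0 0 0 0 0 0 0.2; 0 0 0 0 0 0 0.2; 0 0 0 0 0 0 0.2"}}

```text
time: 29.05
eef_pos: [671.7, -51.1, 132.1]
ee_rot: [-180.0, -0.0, 91.5]
ft_force: [0.1, 0.3, -0.2]
finger_gap: 52.9
```

```bash
python3 -c "
from h import *
say();shot('wrist','w18.png')
go(671,-49.6,44.8,91.7,n=5,grip=.2)"
```

```text
29.05 [671.7 -51.1 132.1] [-180.    -0.    91.5] [ 0.1  0.3 -0.2] gap 52.9 [-14.4  28.4  81.4   0.   70.2 -16. ]
N=2.0 dt [ 1.5 -1.  87.8] rv [ 0.   0.  -0.2]
0.0 0.0 -0.1 0.0008 -0.0005 0.0450 0.2; 0.0 0.0 -0.2 0.0015 -0.0010 0.0878 0.2; 0.0 0.0 -0.2 0.0015 -0.0010 0.0878 0.2; 0.0 0.0 -0.2 0.0015 -0.0010 0.0878 0.2; 0.0 0.0 -0.2 0.0015 -0.0010 0.0878 0.2
```

View pics/w18.png

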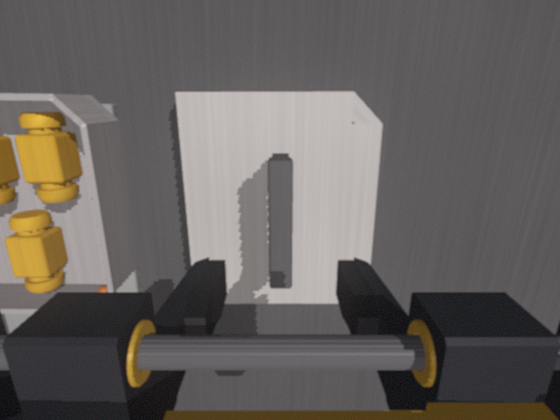

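Request:
{"op": "move_arm", "data": {"plan": "0 0 0 0.001 -0.001 0.035 0.2; 0 0 0 0.001 -0.001 0.065 0.2; 0 0 0 0.001 -0.001 0.083 0.2; 0 0 0 0.001 -0.001 0.087 0.2; 0 0 0 0.001 -0.001 0.087 -0.3", "squeeze": 10}}

```text
time: 29.6
eef_pos: [671.3, -50.1, 46.3]
ee_rot: [179.9, 0.0, 91.5]
ft_force: [0.0, 0.4, 1.2]
finger_gap: 47.1
```

Request:
{"op": "move_arm", "data": {"plan": "0 0 0 0 0 0 -1; 0 0 0 0 0 0 -1; 0 0 0 0 0 0 -1; 0 0 0 0 0 0 -1; 0 0 0 0 0 0 -1", "squeeze": 10}}

```text
time: 30.1
eef_pos: [671.6, -50.3, 47.1]
ee_rot: [179.9, 0.0, 91.6]
ft_force: [-1.2, -0.1, 4.4]
finger_gap: 15.7
```

Request:
{"op": "move_arm", "data": {"plan": "0 0 0 0 0 0 -1; 0 0 0 0 0 0 -1; 0 0 0 0 0 0 -1", "squeeze": 45}}

```text
time: 30.4
eef_pos: [671.7, -50.2, 47.1]
ee_rot: [179.9, 0.0, 91.6]
ft_force: [-0.7, 0.2, 1.5]
finger_gap: 15.4
```

```bash
python3 -c "
from h import *
say()"
```

```text
30.4 [671.7 -50.2  47.1] [179.9   0.   91.6] [-0.7  0.2  1.5] gap 15.4 [-14.3  34.4  83.4  -0.   62.  -15.9]
```

Request:
{"op": "move_arm", "data": {"plan": "0 0 0 0 0 -0.01 -1; 0 0 0 0 0 -0.03 -1; 0 0 0 0 0 -0.05 -1; 0 0 0 0 0 -0.07 -1; 0 0 0 0 0 -0.085 -1"}}

```text
time: 30.9
eef_pos: [671.5, -50.1, 133.3]
ee_rot: [179.9, 0.0, 91.6]
ft_force: [-0.0, 0.1, -4.7]
finger_gap: 15.5
```

```bash
python3 -c "
from h import *
say();shot('wrist','w19.png')
go(481.4,-50.4,132,91.7,n=6,grip=-1)"
```

```text
30.9 [671.5 -50.1 133.3] [179.9   0.   91.6] [-0.   0.1 -4.7] gap 15.5 [-14.3  28.2  81.6  -0.   70.1 -15.9]
N=4.3 dt [   5.2 -191.5    3. ] rv [ 0.3  0.1 -0.1]
0.1 0.0 -0.0 0.0012 -0.0450 0.0007 -1; 0.2 0.0 -0.1 0.0025 -0.0900 0.0014 -1; 0.2 0.1 -0.1 0.0037 -0.1349 0.0021 -1; 0.3 0.1 -0.1 0.0049 -0.1799 0.0029 -1; 0.3 0.1 -0.1 0.0052 -0.1915 0.0030 -1; 0.3 0.1 -0.1 0.0052 -0.1915 0.0030 -1
```

View pics/w19.png

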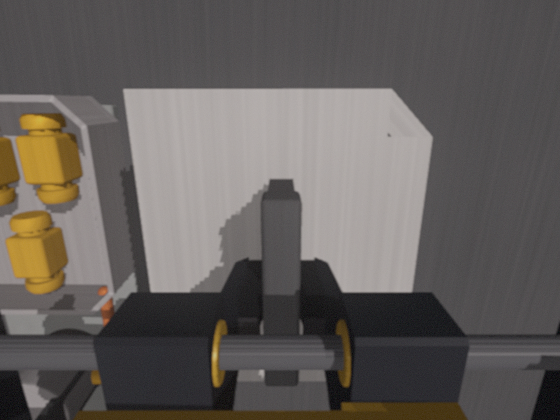

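Request:
{"op": "move_arm", "data": {"plan": "0 0 0 0.001 -0.03 0 -1; 0 0 0 0.002 -0.07 0 -1; 0 0 0 0.003 -0.11 0 -1; 0 0 0 0.004 -0.15 0 -1; 0 0 0 0.005 -0.185 0 -1"}}

```text
time: 31.45
eef_pos: [485.3, -50.0, 134.2]
ee_rot: [179.8, 0.1, 91.6]
ft_force: [0.3, 0.4, -3.0]
finger_gap: 15.4
```

Request:
{"op": "move_arm", "data": {"plan": "0 0 0 0 -0.005 0 -1; 0 0 0 0 -0.006 0 -1; 0 0 0 0 -0.006 0 -1; 0 0 0 0 -0.006 0 -1"}}

```text
time: 31.85
eef_pos: [480.7, -50.5, 134.5]
ee_rot: [179.7, 0.1, 91.6]
ft_force: [-0.2, -0.6, -3.7]
finger_gap: 15.6
```

```bash
python3 -c "
from h import *
say();shot('wrist','w20.png')
go(481.4,-50.4,108,91.7,n=5,grip=-1)"
```

```text
31.85 [480.7 -50.5 134.5] [179.7   0.1  91.6] [-0.2 -0.6 -3.7] gap 15.6 [-20.1   5.6 110.5   0.   63.5 -21.7]
N=1.0 dt [ 0.1  0.7 26.4] rv [ 0.3  0.1 -0.1]
0.3 0.1 -0.1 0.0001 0.0007 0.0264 -1; 0.3 0.1 -0.1 0.0001 0.0007 0.0264 -1; 0.3 0.1 -0.1 0.0001 0.0007 0.0264 -1; 0.3 0.1 -0.1 0.0001 0.0007 0.0264 -1; 0.3 0.1 -0.1 0.0001 0.0007 0.0264 -1
```

View pics/w20.png

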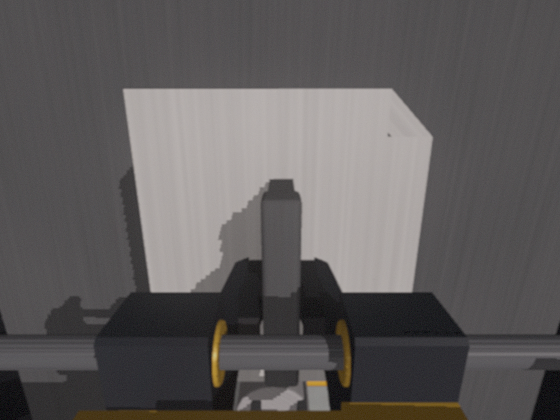

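Request:
{"op": "move_arm", "data": {"plan": "0.2 0 0 0 0.001 0.01 -1; 0.2 0 0 0 0.001 0.02 -1; 0.2 0 0 0 0.001 0.026 -1; 0.2 0 0 0 0.001 0.026 -1; 0.2 0 0 0 0.001 0.026 -1"}}

```text
time: 32.4
eef_pos: [481.5, -50.3, 108.0]
ee_rot: [180.0, 0.1, 91.6]
ft_force: [-0.4, -0.8, -4.4]
finger_gap: 15.4
```

Request:
{"op": "move_arm", "data": {"plan": "0 0 0 0 0 0.002 -1; 0 0 0 0 0 0.005 -1; 0 0 0 0 0 0.008 -1; 0 0 0 0 0 0.01 -1; 0 0 0 0 0 0.01 -1"}}

```text
time: 32.9
eef_pos: [481.2, -50.3, 97.6]
ee_rot: [-180.0, 0.0, 91.6]
ft_force: [-0.6, -0.5, -4.7]
finger_gap: 15.6
```

Skirt engaged with no resistance; continuing down.

Request:
{"op": "move_arm", "data": {"plan": "0 0 0 0 0 0.003 -1; 0 0 0 0 0 0.006 -1; 0 0 0 0 0 0.009 -1; 0 0 0 0 0 0.011 -1; 0 0 0 0 0 0.011 -1"}}

```text
time: 33.4
eef_pos: [480.9, -50.2, 86.2]
ee_rot: [-179.9, 0.0, 91.6]
ft_force: [-0.2, -0.2, -3.3]
finger_gap: 15.5
```

Request:
{"op": "move_arm", "data": {"plan": "0 0 0 0 0 0.001 -1; 0 0 0 0 0 0.002 -1; 0 0 0 0 0 0.002 -1"}}

```text
time: 33.7
eef_pos: [481.0, -50.2, 85.1]
ee_rot: [-179.9, 0.0, 91.6]
ft_force: [-2.9, 0.6, 5.2]
finger_gap: 15.3
```

Request:
{"op": "move_arm", "data": {"plan": "0 0 0 0 0 0 -0.3; 0 0 0 0 0 0 0; 0 0 0 0 0 0 0.1; 0 0 0 0 0 0 0.1; 0 0 0 0 0 0 0.1"}}

```text
time: 34.2
eef_pos: [481.1, -50.3, 85.1]
ee_rot: [-180.0, 0.0, 91.6]
ft_force: [-0.5, 0.7, -0.7]
finger_gap: 48.0
```

Request:
{"op": "move_arm", "data": {"plan": "0 0 0 0 0 -0.03 0.1; 0 0 0 0 0 -0.07 0.1; 0 0 0 0 0 -0.11 0.1; 0 0 0 0 0 -0.155 0.1; 0 0 0 0 0 -0.2 0.1"}}

```text
time: 34.7
eef_pos: [480.9, -50.0, 286.7]
ee_rot: [-179.9, 0.0, 91.6]
ft_force: [0.4, -0.9, 0.3]
finger_gap: 48.4
```

Request:
{"op": "move_arm", "data": {"plan": "0 0 0 0 0 -0.02 0.1; 0 0 0 0 0 -0.03 0.1; 0 0 0 0 0 -0.03 0.1; 0 0 0 0 0 -0.03 0.1"}}

```text
time: 35.1
eef_pos: [480.2, -49.8, 315.0]
ee_rot: [-179.8, -0.0, 91.6]
ft_force: [0.9, 0.2, -0.1]
finger_gap: 48.2
```

```bash
python3 -c "
from h import *
say();im,c=shot('wrist','w21.png')
cv2.imwrite('pics/z21.png',cv2.resize(im[90:270,180:380],None,fx=3,fy=3,interpolation=cv2.INTER_CUBIC));im,c=shot('side','s21.png')
"
```

```text
35.1 [480.2 -49.8 315. ] [-179.8   -0.    91.6] [ 0.9  0.2 -0.1] gap 48.2 [-20.   -4.9  99.2  -0.1  85.9 -21.6]
```

View pics/w21.png

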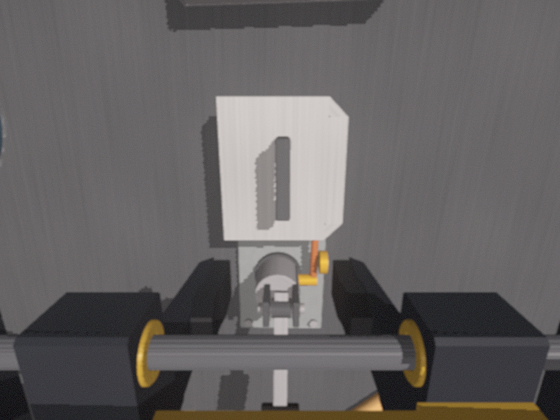

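View pics/s21.png

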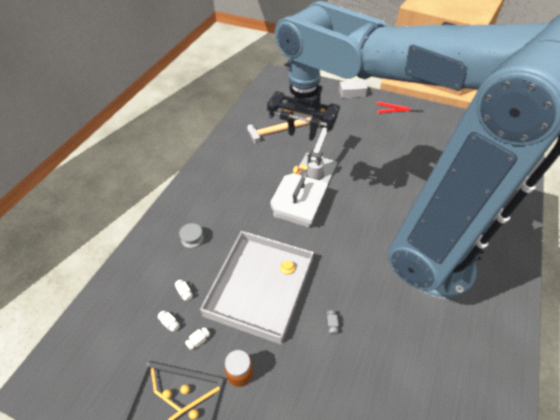

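```bash
python3 -c "
from h import *
go(487,-355,260,91.6,n=8,grip=-1)"
```

```text
N=6.9 dt [-305.5   -1.2   54.3] rv [-0.3 -0.  -0. ]
-0.0 -0.0 -0.0 -0.0443 -0.0002 0.0079 -1; -0.1 -0.0 -0.0 -0.0886 -0.0004 0.0158 -1; -0.1 -0.0 -0.0 -0.1329 -0.0005 0.0236 -1; -0.1 -0.0 -0.0 -0.1772 -0.0007 0.0315 -1; -0.2 -0.0 -0.0 -0.2215 -0.0009 0.0394 -1; -0.2 -0.0 -0.0 -0.2658 -0.0011 0.0473 -1; -0.3 -0.0 -0.0 -0.3055 -0.0012 0.0543 -1; -0.3 -0.0 -0.0 -0.3055 -0.0012 0.0543 -1
```

Request:
{"op": "move_arm", "data": {"plan": "0 0 0 -0.044 0 0 -1; 0 0 0 -0.088 0 0 -1; 0 0 0 -0.132 0 0 -1; 0 0 0 -0.176 0 0 -1; 0 0 0 -0.22 0 0.02 -1"}}

```text
time: 35.7
eef_pos: [486.5, -272.0, 295.2]
ee_rot: [-179.9, 0.1, 91.6]
ft_force: [0.3, -0.6, 0.8]
finger_gap: 10.6
```

Request:
{"op": "move_arm", "data": {"plan": "0 0 0 -0.04 0 0.02 -1; 0 0 0 -0.08 0 0.035 -1; 0 0 0 -0.08 0 0.035 -1; 0 0 0 -0.08 0 0.035 -1; 0 0 0 -0.08 0 0.035 -1"}}

```text
time: 36.2
eef_pos: [488.7, -350.9, 260.0]
ee_rot: [-179.9, 0.0, 91.6]
ft_force: [0.6, 0.0, 0.1]
finger_gap: 0.7
```

```bash
python3 -c "
from h import *
say();im,c=shot('wrist','w22.png')
"
```

```text
36.2 [ 488.7 -350.9  260. ] [-179.9    0.    91.6] [0.6 0.  0.1] gap 0.7 [-46.9  12.8  86.7  -0.1  80.6 -48.5]
```

View pics/w22.png

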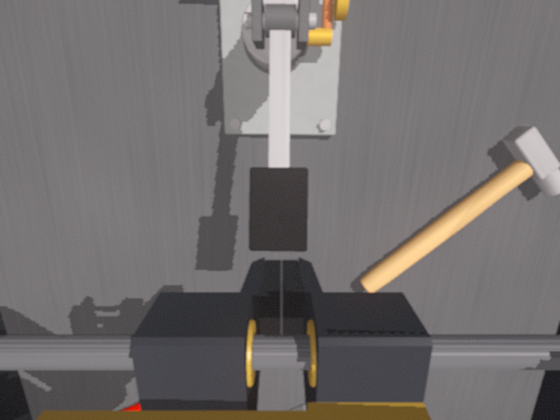

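```bash
python3 -c "
from h import *
c=cam('wrist')
for p in [(279,209,150),(279,168,160),(279,250,141)]: print(px2w(c,*p))
go(487,-352,156,91.6,n=5,grip=-1)
"
```

```text
[ 488.2 -352.6  150. ]
[ 487.4 -318.   160. ]
[ 489.1 -392.   141. ]
N=2.3 dt [ -1.1  -1.8 104.6] rv [-0.1  0.1  0. ]
-0.0 0.0 0.0 -0.0005 -0.0008 0.0450 -1; -0.1 0.0 0.0 -0.0009 -0.0016 0.0900 -1; -0.1 0.1 0.0 -0.0011 -0.0018 0.1046 -1; -0.1 0.1 0.0 -0.0011 -0.0018 0.1046 -1; -0.1 0.1 0.0 -0.0011 -0.0018 0.1046 -1
```

Request:
{"op": "move_arm", "data": {"plan": "0 0 0 -0.002 0 0.04 -1; 0 0 0 -0.002 0 0.075 -1; 0 0 0 -0.002 0 0.095 -1; 0 0 0 -0.002 0 0.1 -1; 0 0 0 -0.002 0 0.1 -1"}}

```text
time: 36.75
eef_pos: [489.2, -351.9, 161.0]
ee_rot: [-179.9, 0.0, 91.7]
ft_force: [0.2, -0.3, 1.1]
finger_gap: 0.6
```

Request:
{"op": "move_arm", "data": {"plan": "0 0 0 0 0 0.02 -1; 0 0 0 0 0 0.04 -1; 0 0 0 0 0 0.06 -1; 0 0 0 0 0 0.075 -1; 0 0 0 0 0 0.08 -1"}}

```text
time: 37.25
eef_pos: [491.6, -354.4, 84.4]
ee_rot: [179.8, 0.4, 91.7]
ft_force: [-0.7, -0.8, 9.5]
finger_gap: 0.3
```

Request:
{"op": "move_arm", "data": {"plan": "0 0 0 0 0 0.004 -1; 0 0 0 0 0 0.008 -1; 0 0 0 0 0 0.012 -1; 0 0 0 0 0 0.014 -1; 0 0 0 0 0 0.014 -1"}}

```text
time: 37.75
eef_pos: [493.6, -355.3, 74.4]
ee_rot: [179.6, 0.6, 91.8]
ft_force: [-2.8, 4.1, 11.7]
finger_gap: 0.4
```

Request:
{"op": "move_arm", "data": {"plan": "0 0 0 0 0 0.003 -1; 0 0 0 0 0 0.006 -1; 0 0 0 0 0 0.008 -1; 0 0 0 0 0 0.008 -1"}}

```text
time: 38.15
eef_pos: [495.7, -356.5, 70.6]
ee_rot: [179.4, 0.8, 91.8]
ft_force: [-3.3, 3.1, 10.8]
finger_gap: 0.6
```

Request:
{"op": "move_arm", "data": {"plan": "0.3 0.6 0 0.001 -0.004 0.005 -1; 0.5 0.8 0 0.002 -0.006 0.009 -1; 0.5 0.8 0 0.002 -0.006 0.011 -1; 0.5 0.8 0 0.002 -0.006 0.011 -1"}}

```text
time: 38.55
eef_pos: [494.2, -357.2, 65.5]
ee_rot: [179.4, 0.4, 91.9]
ft_force: [3.1, 3.8, 13.7]
finger_gap: 0.4
```

```bash
python3 -c "
from h import *
say();im,c=shot('wrist','w23.png')
im,c=shot('side','s23.png')
cv2.imwrite('pics/z23.png',cv2.resize(im[60:230,200:400],None,fx=3,fy=3,interpolation=cv2.INTER_CUBIC))
"
```

```text
38.55 [ 494.2 -357.2   65.5] [179.4   0.4  91.9] [ 3.1  3.8 13.7] gap 0.4 [-47.1  25.9  94.    0.2  59.4 -49.1]
```

View pics/w23.png

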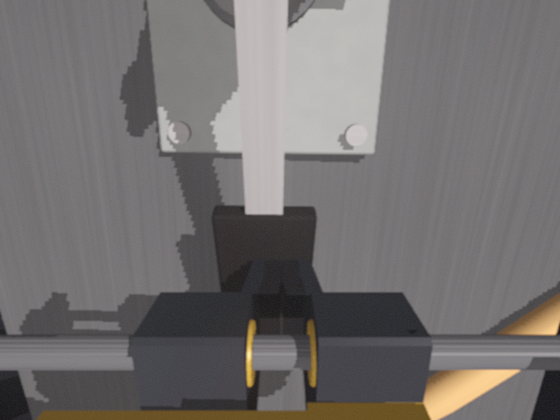

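View pics/z23.png

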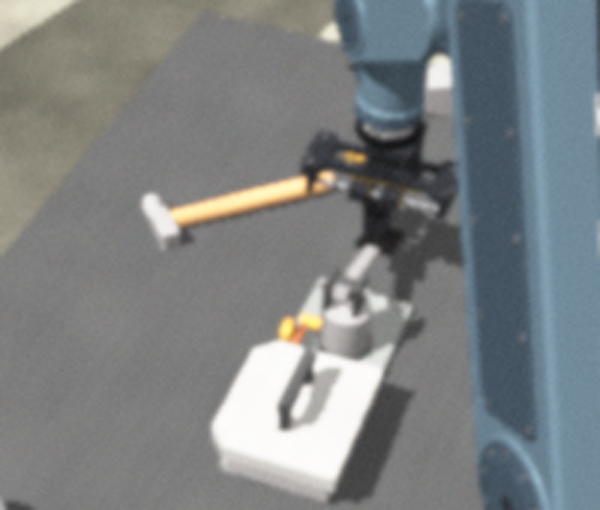

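Request:
{"op": "move_arm", "data": {"plan": "0 0 0 0 0 -0.03 -1; 0 0 0 0.002 -0.003 -0.06 -1; 0 0 0 0.004 -0.006 -0.09 -1; 0.5 0 0 0.004 -0.006 -0.108 -1; 0.5 0 0 0.004 -0.006 -0.108 -1"}}

```text
time: 39.15
eef_pos: [489.6, -354.7, 179.6]
ee_rot: [179.5, 0.8, 91.9]
ft_force: [0.7, -0.6, 0.6]
finger_gap: 0.1
```

Request:
{"op": "move_arm", "data": {"plan": "0 0 0 0 0 0 -1; 0 0 0 0 0 0 -1; 0 0 0 0 0 0 -1"}}

```text
time: 39.45
eef_pos: [489.3, -354.3, 178.6]
ee_rot: [179.6, 0.8, 91.9]
ft_force: [-0.8, 0.8, 0.4]
finger_gap: 0.2
```

```bash
python3 -c "
from h import *
say();im,c=shot('wrist','w24.png')
go(488,-353,65,91.6,grip=-1)
"
```

```text
39.45 [ 489.3 -354.3  178.6] [179.6   0.8  91.9] [-0.8  0.8  0.4] gap 0.2 [-47.1  16.8  91.5  -0.2  70.8 -48.9]
N=2.5 dt [  2.8  -1.9 113.4] rv [0.4 0.7 0.3]
0.2 0.3 0.1 0.0011 -0.0008 0.0450 -1; 0.3 0.6 0.2 0.0022 -0.0015 0.0900 -1; 0.4 0.7 0.3 0.0028 -0.0019 0.1134 -1; 0.4 0.7 0.3 0.0028 -0.0019 0.1134 -1; 0.4 0.7 0.3 0.0028 -0.0019 0.1134 -1
```

View pics/w24.png

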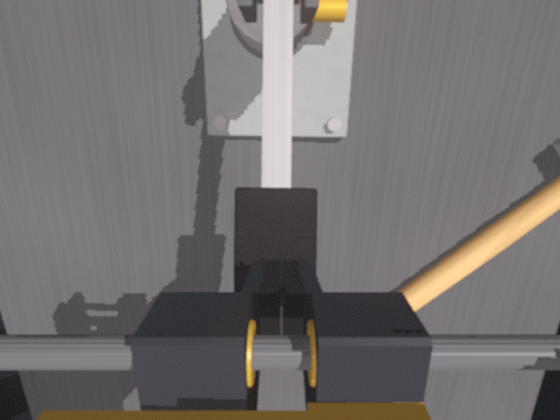

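Request:
{"op": "move_arm", "data": {"plan": "0.4 0.7 0 0.003 -0.002 0.03 -1; 0.4 0.7 0 0.003 -0.003 0.06 -1; 0.4 0.7 0 0.003 -0.004 0.09 -1; 0.4 0.7 0 0.003 -0.005 0.11 -1; 0.4 0.7 0 0.003 -0.005 0.117 -1"}}

```text
time: 40.0
eef_pos: [486.3, -352.9, 64.5]
ee_rot: [179.9, -0.0, 91.9]
ft_force: [-14.6, 19.7, 67.1]
finger_gap: 0.3
```

Request:
{"op": "move_arm", "data": {"plan": "0.3 0.3 0 0.001 -0.004 0.003 -1; 0.3 0.3 0 0.002 -0.004 0.006 -1; 0.3 0.3 0 0.002 -0.004 0.006 -1"}}

```text
time: 40.3
eef_pos: [486.0, -353.0, 65.4]
ee_rot: [179.8, -0.0, 91.9]
ft_force: [-4.1, 10.7, 42.9]
finger_gap: 0.4
```

Request:
{"op": "move_arm", "data": {"plan": "0 0 0 0 0 -0.03 -1; 0 0 0 0 0 -0.06 -1; 0 0 0 0 0 -0.09 -1; 0 0 0 0 0 -0.11 -1; 0 0 0 0 0 -0.112 -1"}}

```text
time: 40.8
eef_pos: [486.8, -354.2, 179.8]
ee_rot: [179.7, 0.1, 91.9]
ft_force: [-0.1, 0.2, -0.1]
finger_gap: 0.1
```

Request:
{"op": "move_arm", "data": {"plan": "0 0 0 0 0 0 -1; 0 0 0 0 0 0 -1; 0 0 0 0 0 0 -1"}}

```text
time: 41.1
eef_pos: [486.1, -353.6, 178.0]
ee_rot: [179.8, 0.0, 91.9]
ft_force: [-0.7, -0.3, -0.4]
finger_gap: 0.3
```

```bash
python3 -c "
from h import *
say();im,c=shot('wrist','w25.png')
go(488,-353,69,91.6,grip=-1)
"
```

```text
41.1 [ 486.1 -353.6  178. ] [179.8   0.   91.9] [-0.7 -0.3 -0.4] gap 0.3 [-47.4  16.9  91.5   0.2  71.5 -49.4]
N=2.4 dt [  0.7   1.4 109.1] rv [0.2 0.  0.3]
0.1 0.0 0.1 0.0003 0.0006 0.0450 -1; 0.2 0.0 0.3 0.0005 0.0012 0.0900 -1; 0.2 0.0 0.3 0.0007 0.0014 0.1091 -1; 0.2 0.0 0.3 0.0007 0.0014 0.1091 -1; 0.2 0.0 0.3 0.0007 0.0014 0.1091 -1
```

View pics/w25.png

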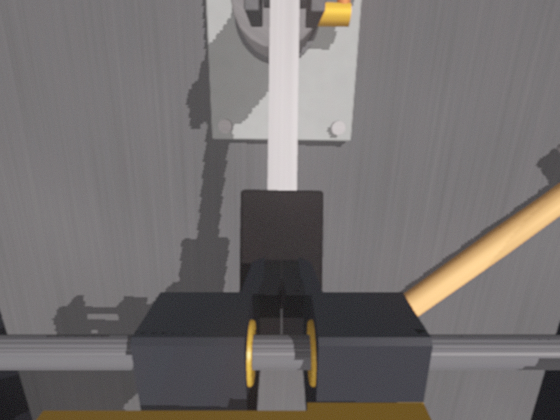

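Request:
{"op": "move_arm", "data": {"plan": "0 0 0 0.001 0.001 0.03 -1; 0 0 0 0.001 0 0.06 -1; 0 0 0 0.001 -0.001 0.085 -1; 0 0 0 0.001 -0.002 0.1 -1; 0 0 0 0.001 -0.002 0.107 -1"}}

```text
time: 41.65
eef_pos: [485.7, -352.4, 70.7]
ee_rot: [179.7, -0.0, 91.9]
ft_force: [0.4, 4.0, 12.4]
finger_gap: 0.4
```

Request:
{"op": "move_arm", "data": {"plan": "0 0 0 0 -0.001 0.003 -1; 0 0 0 0 -0.001 0.006 -1; 0 0 0 0 -0.001 0.006 -1"}}

```text
time: 41.95
eef_pos: [485.8, -352.4, 66.8]
ee_rot: [179.6, -0.0, 91.9]
ft_force: [-2.7, 6.0, 16.8]
finger_gap: 0.6
```

At the stop (force rising above the spring's 11 N). Back up.

Request:
{"op": "move_arm", "data": {"plan": "0 0 0 0 0 -0.03 -1; 0 0 0 0 0 -0.06 -1; 0 0 0 0 0 -0.09 -1; 0 0 0 0 0 -0.11 -1; 0 0 0 0 0 -0.112 -1"}}

```text
time: 42.45
eef_pos: [486.1, -353.6, 181.3]
ee_rot: [179.4, 0.2, 91.9]
ft_force: [-0.5, -0.9, 0.2]
finger_gap: 0.4
```

Request:
{"op": "move_arm", "data": {"plan": "0 0 0 0 0 0 -1; 0 0 0 0 0 0 -1; 0 0 0 0 0 0 -1"}}

```text
time: 42.75
eef_pos: [485.4, -352.9, 179.5]
ee_rot: [179.5, 0.0, 91.9]
ft_force: [0.6, 0.1, 0.9]
finger_gap: 0.9
```

```bash
python3 -c "
from h import *
say();im,c=shot('wrist','w26.png')
go(488,-353,69,91.6,grip=-1)
"
```

```text
42.75 [ 485.4 -352.9  179.5] [179.5   0.   91.9] [0.6 0.1 0.9] gap 0.9 [-47.5  16.5  91.8   0.3  71.4 -49.5]
N=2.5 dt [  0.    1.6 110.7] rv [0.5 0.1 0.3]
0.2 0.0 0.1 0.0000 0.0006 0.0450 -1; 0.4 0.0 0.3 0.0000 0.0013 0.0900 -1; 0.5 0.1 0.3 0.0000 0.0016 0.1107 -1; 0.5 0.1 0.3 0.0000 0.0016 0.1107 -1; 0.5 0.1 0.3 0.0000 0.0016 0.1107 -1
```

View pics/w26.png

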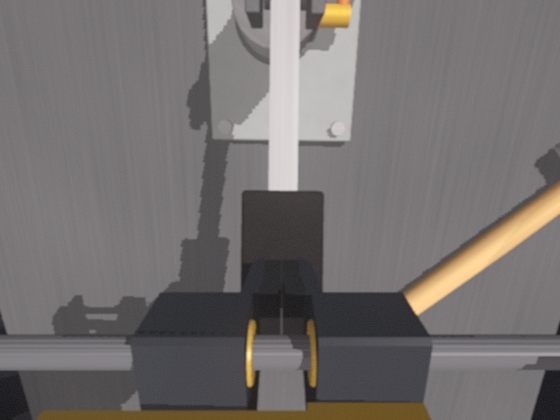

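Lever is up again (pad at (283,192–260), same as before). Fourth stroke.

Request:
{"op": "move_arm", "data": {"plan": "0 0 0 0 0.002 0.03 -1; 0 0 0 0 0.002 0.06 -1; 0 0 0 0 0.001 0.087 -1; 0 0 0 0 0 0.102 -1; 0 0 0 0 0 0.109 -1"}}

```text
time: 43.3
eef_pos: [487.5, -352.8, 70.2]
ee_rot: [179.4, 0.0, 91.9]
ft_force: [1.4, 4.5, 12.5]
finger_gap: 0.2
```

Request:
{"op": "move_arm", "data": {"plan": "0 0 0 0 -0.001 0.003 -1; 0 0 0 0 -0.001 0.006 -1; 0 0 0 0 -0.001 0.007 -1; 0 0 0 0 -0.001 0.007 -1"}}

```text
time: 43.7
eef_pos: [487.7, -352.8, 66.3]
ee_rot: [179.3, 0.0, 91.9]
ft_force: [-5.3, 8.5, 25.1]
finger_gap: 0.6
```

Request:
{"op": "move_arm", "data": {"plan": "0 0 0 0 0 -0.03 -1; 0 0 0 0 0 -0.06 -1; 0 0 0 0 0 -0.09 -1; 0 0 0 0 0 -0.12 -1; 0 0 0 0 0 -0.16 -1"}}

```text
time: 44.2
eef_pos: [484.8, -351.8, 225.1]
ee_rot: [179.5, -0.2, 91.9]
ft_force: [0.3, -1.3, -0.2]
finger_gap: 0.4
```

Request:
{"op": "move_arm", "data": {"plan": "0 0 0 0.02 0 -0.03 -1; 0 0 0 0.06 0 -0.05 -1; 0 0 0 0.1 0 -0.08 -1; 0 0 0 0.145 0 -0.08 -1; 0 0 0 0.19 0 -0.08 -1"}}

```text
time: 44.7
eef_pos: [477.7, -160.9, 306.1]
ee_rot: [179.4, -0.1, 91.9]
ft_force: [-0.6, 0.4, -0.4]
finger_gap: 0.3
```

Request:
{"op": "move_arm", "data": {"plan": "0 0 0 0.04 0 0 -1; 0 0 0 0.08 0 0 -1; 0 0 0 0.1 0 0 -1; 0 0 0 0.1 0 0 -1; 0 0 0 0.1 0 0 -1"}}

```text
time: 45.2
eef_pos: [474.4, -60.9, 305.8]
ee_rot: [179.5, -0.1, 91.9]
ft_force: [-0.9, -0.5, -0.2]
finger_gap: 0.3
```

```bash
python3 -c "
from h import *
say();im,c=shot('wrist','w27.png');shot('side','s27.png');shot('top','t27.png')
"
```

```text
45.2 [474.4 -60.9 305.8] [179.5  -0.1  91.9] [-0.9 -0.5 -0.2] gap 0.3 [-21.8  -5.7 101.    0.3  84.3 -23.8]
```

View pics/w27.png

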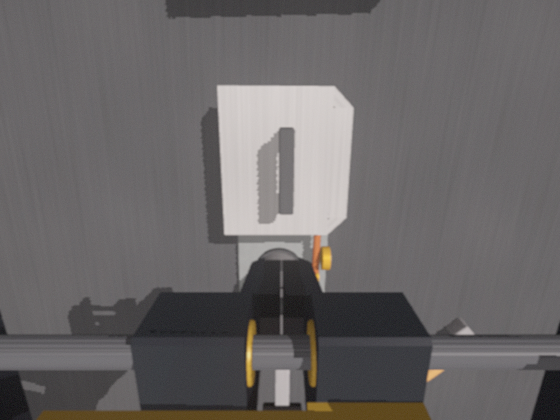

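View pics/s27.png

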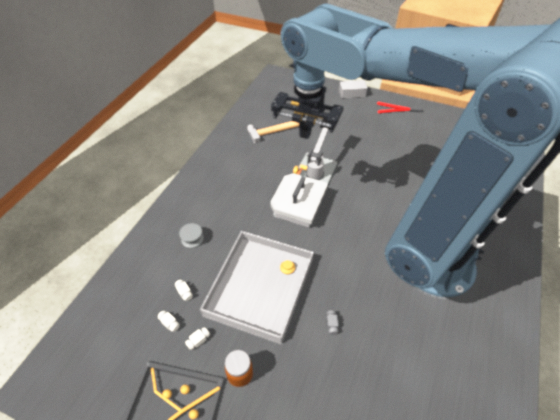

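View pics/t27.png

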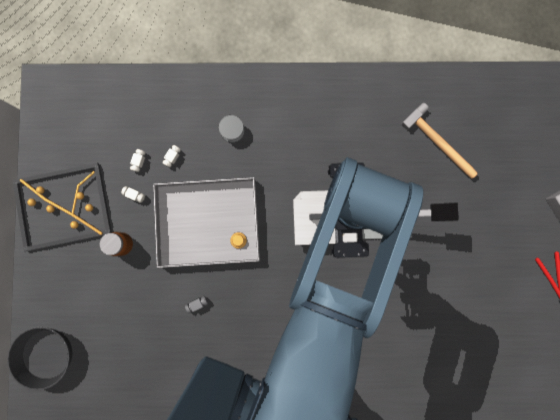

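Run:
```python
from h import *
c=cam('wrist')
for p in [(218,87,61),(332,87,61),(352,106,61),(347,218,61),(327,233,61),(224,234,61),(287,127,107),(286,213,107)]: print(px2w(c,*p))
a=cv2.imread('pics/top0.png')[185:250,285:310].astype(int);b=cv2.imread('pics/t27.png')[185:250,285:310].astype(int)
print('cover left-edge diff',np.abs(a-b).mean())
a=cv2.imread('pics/top0.png')[195:230,428:465].astype(int);b=cv2.imread('pics/t27.png')[195:230,428:465].astype(int)
print('pad diff',np.abs(a-b).mean())
```

```text
[406.9  30.1  61. ]
[529.7  33.8  61. ]
[553.1  14.9  61. ]
[ 559.3 -114.8   61. ]
[ 536.4 -135.    61. ]
[ 409.8 -139.8   61. ]
[481.4  -6.4 107. ]
[483.5 -95.5 107. ]
cover left-edge diff 3.1704615384615384
pad diff 1.1235521235521235
```

Cover centre is about (482, -52), yaw about 1.5°, which matches the tray within a few millimetres. The pad image is the same as at the start, so the lever is up. Handing in.

```bash
python3 -c "
from bench import bot
print(bot.job_done())"
```

```text
the job is handed in; nothing more can be done
None
```

The job is done and handed in at about 45 s of the 208 s. No verdict is reported back, so the results below come from my own checks.

- **Cover off:** I lifted it from the tray and set it flat on the bench on the tray's +x side. It was not knocked out of place while it lay there.
- **Castings:** three were present in the pan. All three were seen lying inside the tray before the cover went back on. The round foot stayed in the pan.
- **Cover back on:** it went down with no resistance and came to rest at the height expected from the first lift (85.1 mm at the tool tip). The last picture puts its centre within a few mm of the tray's, at the same angle as at the start (about 1.5°).
- **Lever:** I pressed it down to its stop four times. It came back up after strokes 1 to 3, seen in the wrist pictures. After stroke 4 the top picture of the pad matched the start.
- **Bystanders:** the hammer, spool and jar look unmoved in the final pictures. The gripper was well clear of everything.

**Hard press:** on the second stroke I pushed on the stop harder than meant, with a wrist reading of about 67 N. The wrist limit is 120 N. The 40 N limit covers the arm and the gripper's body; it was the fingertips that pressed, so I don't expect it to count. I pressed more gently after that, at 25 N or less.

**Disagreement between checks:** one picture put the tray centre about 5 mm off in y. It was taken before the arm had settled, so I used the settled views instead.

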